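# Mark both edges of the brass clock brackets

### The job

Open the marking clamp, line up all the brass clock brackets side by side between its jaw and its bar, standing on their feet with the toe edge (the one on the rib side, farther from the upright) towards the bar, and close the jaw so that it presses every toe edge flush against the bar. Then open it, turn every bracket end for end and close the jaw again so that all the heel edges are pressed flush against the bar. Finally open the jaw fully and leave it so, stand every bracket on its foot on the floor of the steel tray, and leave the carton, the oil jar and the screwdriver alone.

Things in the scene. Friction and masses are not known exactly. Their poses are not given: they have to be found in the camera images.
- clamp: Marking clamp, fixed. Its steel bar is 270 mm long, 24 thick, 16 high. Origin on the table under the middle of the bar's working face; +x points into the bar (away from the jaw), y along the bar, z up. Brackets stand straight on the table (z = 0; the base sheet is flush) before the bar, at negative x. Behind the jaw a fixed block 25 mm high at x = -227 to -207 mm.
- jaw (a joint): Sliding aluminium jaw, a plate 270 mm long, 20 thick, top 29 mm above the table, parallel to the bar. 0 = shut (20 mm between jaw and bar), grows as it slides along the clamp's -x; 0.08 m = fully open. Space between jaw and bar = value + 20 mm, so 0.025 when closed on the 45 mm wide brackets. It stays where left; about 3 N moves it.
- jaw_handle (a point): Grip point of the jaw's black handle: an upright plate 14 mm thick (along the clamp's x), 40 mm wide (along y), rising from the low arm behind the jaw to 70 mm above the table; this point is 55 mm above the table, on its middle, 62 mm behind the jaw's face.
- mat: Flat grey cloth-covered mat, 230 x 170 mm, fixed, flush with the table; the brackets start standing on it. Origin at its middle.
- tray: Shallow open steel tray, 220 mm (x) by 160 mm (y), 22 mm high, walls and floor 4 mm thick, fixed to the table. Origin at the middle of its underside.
- bracket0: Brass bracket (may be absent), 0.3 kg: flat foot 45 mm (x) by 70 mm (y), 8 mm thick; an upright 14 mm (x) by 30 mm (y), its top 48 mm above the underside, centred 6 mm to +x of the foot's middle; a thin slanting rib braces it on the -x side. Grip the upright across its 30 mm, closing along y. Origin at the middle of the underside, z up.
- bracket0_toe (a point): Middle of bracket0's toe edge, the 70 mm edge on the rib side, farther from the upright: x = -22.5 mm in the bracket's frame, 4 mm above its underside.
- bracket0_heel (a point): Middle of bracket0's heel edge, the 70 mm edge nearer the upright: x = +22.5 mm in the bracket's frame, 4 mm above its underside.
- bracket1: Another brass bracket like bracket0 (may be absent).
- bracket1_toe (a point): Middle of bracket1's toe edge, the 70 mm edge on the rib side, farther from the upright: x = -22.5 mm in the bracket's frame, 4 mm above its underside.
- bracket1_heel (a point): Middle of bracket1's heel edge, the 70 mm edge nearer the upright: x = +22.5 mm in the bracket's frame, 4 mm above its underside.
- bracket2: Another brass bracket like bracket0 (may be absent).
- bracket2_toe (a point): Middle of bracket2's toe edge, the 70 mm edge on the rib side, farther from the upright: x = -22.5 mm in the bracket's frame, 4 mm above its underside.
- bracket2_heel (a point): Middle of bracket2's heel edge, the 70 mm edge nearer the upright: x = +22.5 mm in the bracket's frame, 4 mm above its underside.
- carton: Bystander: small cardboard box 60 x 90 x 50 mm, beyond the clamp. Leave it alone.
- oil: Bystander: amber glass jar, 44 mm across, 75 mm high. Leave it alone.
- driver: Bystander: screwdriver 180 mm long lying on the table. Leave it alone.
Mind the look-alikes: they are no part of the job. Leave any turquoise look-alike of the bracket0 alone. What is shaped like the bracket2 but green is not meant.

How it is judged:
On the way, in this order (a step that is already met when the one before it is completed fails the run):
1. all brackets stand in the clamp with their toe edges flush against the bar (within 3.5 mm) and the jaw closed on them (value of joint jaw below 0.028 m and x of bracket0_toe in the frame of clamp between -0.0035 and 0.004 m and y of bracket0 in the frame of clamp between -0.12 and 0.12 m and angle between each of bracket0, bracket1, bracket2's own z axis and vertical below 0.1 rad and height (world z) of each of bracket0, bracket1, bracket2 below 0.006 m and x of bracket1_toe in the frame of clamp between -0.0035 and 0.004 m and y of bracket1 in the frame of clamp between -0.12 and 0.12 m and x of bracket2_toe in the frame of clamp between -0.0035 and 0.004 m and y of bracket2 in the frame of clamp between -0.12 and 0.12 m), for 0.2 s.
2. all brackets, turned round, stand in the clamp with their heel edges flush against the bar (within 3.5 mm) and the jaw closed on them (value of joint jaw below 0.028 m and x of bracket0_heel in the frame of clamp between -0.0035 and 0.004 m and y of bracket0 in the frame of clamp between -0.12 and 0.12 m and angle between each of bracket0, bracket1, bracket2's own z axis and vertical below 0.1 rad and height (world z) of each of bracket0, bracket1, bracket2 below 0.006 m and x of bracket1_heel in the frame of clamp between -0.0035 and 0.004 m and y of bracket1 in the frame of clamp between -0.12 and 0.12 m and x of bracket2_heel in the frame of clamp between -0.0035 and 0.004 m and y of bracket2 in the frame of clamp between -0.12 and 0.12 m), for 0.2 s.
At the end, for the whole second after the job is handed in: Every bracket stands upright (within 0.12 rad) and at rest on the tray's floor (its underside less than 5 mm above it), and the jaw is open: at least 0.068 of 0.080 m (value of joint jaw above 0.068 m and x of bracket0 in the frame of tray between -0.095 and 0.095 m and y of bracket0 in the frame of tray between -0.065 and 0.065 m and z of bracket0 in the frame of tray between 0 and 0.009 m and angle between each of bracket0, bracket1, bracket2's own z axis and vertical below 0.12 rad and linear speed of each of bracket0, bracket1, bracket2 below 0.02 m/s and x of bracket1 in the frame of tray between -0.095 and 0.095 m and y of bracket1 in the frame of tray between -0.065 and 0.065 m and z of bracket1 in the frame of tray between 0 and 0.009 m and x of bracket2 in the frame of tray between -0.095 and 0.095 m and y of bracket2 in the frame of tray between -0.065 and 0.065 m and z of bracket2 in the frame of tray between 0 and 0.009 m); the robot touches nothing.
It fails at once if a bystander (carton, oil jar, screwdriver) was shifted more than 40 mm (distance of any of carton, oil, driver from where it was at the start of the episode above 0.04 m).
Of bracket0, bracket1, bracket2 only 2 to 3 are there at a start; the rules pass over those that are not, and their reading is None.
At some moment in a run one of bracket0, bracket1, bracket2 may be knocked a few centimetres aside while the robot is not near it.
It also fails if it takes over 210 s, if anything falls off the work surface, if the arm or the gripper's body presses on something with over 40 N, if the wrist force passes 120 N, or if a joint passes its speed limit or range.

### The arm

A 7-joint arm with a two-finger parallel gripper is mounted at the origin on the work surface. World frame = base frame: x ahead of the robot, y to its left, z up, the work surface at z = 0. Lengths are in m, angles in rad, forces in N, time in s.
With the tool pointing down it reaches from about 0.35 to 0.9 m from the base axis. Payload 7.2 kg.
Tool frame: the origin (TCP) lies on the centre line of the jaws, within the pads' length; the fingertips stand 19 mm ahead of it and the grasp point (between the pads) is the TCP; z points along the fingers, y is the line along which they close (so a half turn about z gives the same grasp; the last joint's range is limited). The gripper opens to 85 mm and grips with 20 to 120 N. Pads are 22 mm wide; open, the fingers measure 114 mm over their backs; the gripper's body (76 mm by 85 mm) begins 54 mm behind the grasp point. The pads swing forward as they close: fully open they stand 13 mm farther back than shut.
Start: joints at [1.214, 0.411, -0.013, 1.596, 0.006, 1.134, -0.082], TCP at [0.178, -0.599, 0.25] pointing down, gripper open.
Joint ranges: [-2.95, 2.95], [-0.29, 1.99], [-1.47, 1.44], [0.14, 2.54], [-1.03, 4.17], [0.13, 1.85], [-2.86, 2.86]. Speed limits (rad/s): [2.39, 2.39, 3.01, 3.01, 3.14, 3.14, 3.14].

### API

Orientations are given as a 3x3 rotation matrix whose columns are the frame's x, y, z axes.
In Python, from plant import sense, get_image, camera_model, job gives the robot as it stands.
- The arm moves only by the tool move_arm, never from a script. Its argument "motion" is a list of rows, each a list of 3 entries, a list of its own where there are three numbers: the shift along the tool's x, y, z in cm, then the turn, a rotation vector about the tool's x, y, z in rad, then the finger opening in cm, from 0 to 8.54. In form: [[[tx, ty, tz], [wx, wy, wz], jaw], ...]. A call has 1 to 8 rows; each row is the pose to reach, as a shift and turn from the pose commanded when the call began, along the tool's axes at that moment; what a row does not reach only later rows make up. A row lasts 1/10 s, in which the tool goes at most 50 mm and 8.59 degrees, less where a joint would pass 70% of its speed; a pose out of reach is approached as far as the arm can. A call with a gripper value outside its range is refused whole. The fingers move at their own pace and stop on an object; "newtons" is the grip in N (left out, the last holds). Time passes only in rows, so rows that repeat a pose let the fingers close. It gives the time, the measured TCP pose, the force, the opening and the grip force at its end, in the units of the state.
- sense(): the state, without advancing time (a new reading comes with each control period).
- get_image(name): name is "side" or "top" or "wrist"; returns (picture, depth): 420x560x3 uint8, blue, green, red; 420x560 float32, m along the optical axis (not along the pixel's ray), 0 where there is no reading.
- camera_model(name): a dict with "fx", "fy", "cx", "cy" (pixels), "xyz" and "orientation" of the camera in the world. Camera axes: x right, y up, looking along -z (the intrinsics and any distortion apply to the point x, -y, -z); pixel columns grow to the right and rows downward; lengths in m; the calibration is good to about 2 mm. A picture is of the moment at which its call begins: read the wrist's pose just before it. camera_model takes no time and is no camera call; for the wrist camera it gives the pose at the moment of the call.
- job.job_done(): hands the job in; it is judged then, once.
The state is a dict: "clock": time; "joint_positions": joint angles; "joint_vel": joint speeds; "tau": joint torques, N m; "tcp_pos": TCP position; "ee_rot": TCP orientation; "force": force on the tool from outside, world axes, zero at the start; "moment": the same for the moment, N m; "finger_gap": finger opening in m; "grasp_force": force on a finger pad.
Only numpy, scipy, OpenCV 4.12 (cv2) and the standard library are available. Lean on these libraries where they do the work, as an engineer would, in place of code of your own. Each camera call takes 0.05 s, during which the arm holds its last target. There are 200 camera calls.

## Working session

There is one attempt and no reset: what is moved stays moved. The work goes in short steps, Python scripts to look and compute and a tool call to move; the robot and the scene stay as the last step left them, time stands still between calls to the robot, and variables do not carry over. Pictures are saved under pics/ and viewed, at most 14 in all, crops included, and the job is handed in when it is done.

Besides the shell and the picture viewer there is one more tool, called after "Call:" as name([rows], argument=value, ...), one row to a line, values as JSON. move_arm: Moves the arm, as the interface text tells. Its arguments: {"type":"object","properties":{"motion":{"type":"array"},"newtons":{"type":"number"}},"required":["motion"]}

```bash
mkdir -p pics; ls; cat > h.py <<'E'
import numpy as np, cv2
from plant import sense, get_image, camera_model, job
def cloud(name):
    m=camera_model(name); im,d=get_image(name)
    v,u=np.mgrid[0:420,0:560]
    p=np.stack([(u-m['cx'])/m['fx']*d,-(v-m['cy'])/m['fy']*d,-d],-1)
    P=p@np.array(m['orientation']).T+np.array(m['xyz'])
    P[d==0]=np.nan
    return im,d,P
E
python3 - <<'E'
from h import *
s=sense();print({k:np.round(v,3).tolist() for k,v in s.items()})
for n in['top','side']:
    m=camera_model(n);print(n,m)
    im,d,P=cloud(n);cv2.imwrite(f'pics/{n}0.png',im);np.save(f'{n}0.npy',P)
E
```

```text
pics
{'clock': 0.0, 'joint_positions': [1.214, 0.412, -0.013, 1.597, 0.006, 1.134, -0.082], 'joint_vel': [-0.002, -0.001, -0.001, 0.0, -0.0, 0.001, 0.001], 'tau': [0.0, -60.062, 0.682, -29.941, 0.014, 0.01, 0.0], 'tcp_pos': [0.178, -0.599, 0.249], 'ee_rot': [[0.959, 0.285, -0.001], [0.285, -0.959, 0.002], [-0.0, -0.002, -1.0]], 'force': [-0.468, -0.138, 0.641], 'moment': [0.009, 0.03, 0.026], 'grasp_force': 0.0, 'finger_gap': 0.085}
top {'fx': 423.0169215695447, 'fy': 423.0169215695447, 'cx': 284.6718013110231, 'cy': 207.59629636252293, 'xyz': array([0.347486  , 0.00133272, 1.25324401]), 'orientation': array([[ 0.00968328,  0.98793176, -0.15458681],
       [-0.99994124,  0.01032031,  0.00331891],
       [ 0.00487424,  0.15454558,  0.98797364]])}
side {'fx': 388.0144173580684, 'fy': 388.0144173580684, 'cx': 276.6121813722349, 'cy': 210.42533693940382, 'xyz': array([0.28403472, 0.91965974, 0.8527751 ]), 'orientation': array([[-0.97080324,  0.15252257, -0.18514299],
       [-0.23987458, -0.61367028,  0.75224263],
       [ 0.00111723,  0.77469068,  0.63233939]])}
```

View pics/top0.png

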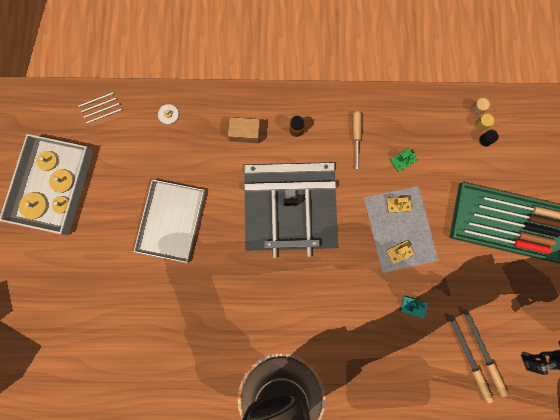

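View pics/side0.png

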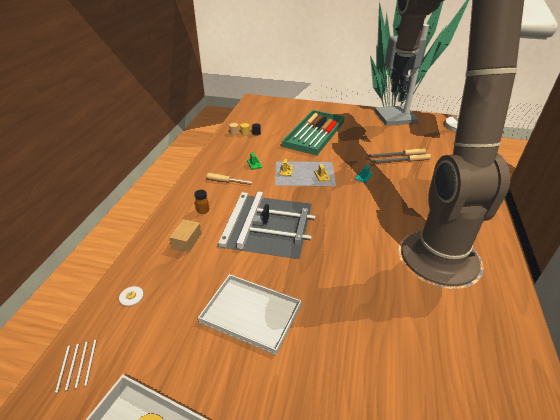

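The top view shows two brass brackets on the mat, at (399,204) and (401,252). The clamp is at (291,205) with its jaw nearly shut, and the tray is at (171,220). The green look-alike is at (404,159) and the turquoise one at (414,306).

```bash
python3 - <<'E'
from h import *
P=np.load('top0.npy');im=cv2.imread('pics/top0.png');hsv=cv2.cvtColor(im,cv2.COLOR_BGR2HSV)
big=cv2.resize(im[150:280,235:445],None,fx=3.8,fy=3.8,interpolation=cv2.INTER_CUBIC);cv2.imwrite('pics/crop1.png',big)
def rect(mask,name):
    p=P[mask][:,:2].astype(np.float32);p=p[~np.isnan(p).any(1)]
    r=cv2.minAreaRect(p*1000);print(name,len(p),np.round(r[0],1),np.round(r[1],1),round(r[2],1),'box',np.round(cv2.boxPoints(r)).tolist())
def roi(u0,u1,v0,v1):
    m=np.zeros(im.shape[:2],bool);m[v0:v1,u0:u1]=1;return m
Z=P[...,2]
br=(hsv[...,1]>120)&(hsv[...,0]>12)&(hsv[...,0]<30)
for n,r in(('A',roi(380,418,190,218)),('B',roi(382,420,236,268))):
    rect(r&(Z>0.005),n+' all');rect(r&(Z>.005)&(Z<.012),n+' foot');rect(r&(Z>.040),n+' up');print(np.nanmax(Z[r]),np.nanmedian(P[r&(Z>.04)],0))
c=roi(235,345,155,260)
rect(c&(Z>.022)&(Z<.035),'jaw z');rect(roi(240,342,158,180)&(Z>.012)&(Z<.02),'bar')
rect(c&(Z>.06),'handle');
rect(c&(Z>.005)&roi(235,345,238,260),'block')
rect(roi(130,212,175,266)&(Z>.012),'tray')
for n,(u,v) in dict(bar=(290,168),jaw=(290,185),base=(260,220),block=(290,244),tray=(170,215),mat=(400,230),table=(350,200)).items(): print(n,np.round(np.nanmedian(P[v-1:v+2,u-1:u+2].reshape(-1,3),0),4))
E
```

```text
A all 365 [ 560.5 -344. ] [ 79.6 114. ] 0.3 box [[520.0, -287.0], [521.0, -401.0], [601.0, -401.0], [600.0, -287.0]]
A foot 256 [ 560.5 -344. ] [ 79.6 114. ] 0.3 box [[520.0, -287.0], [521.0, -401.0], [601.0, -401.0], [600.0, -287.0]]
A up 57 [ 563.4 -342.7] [13.9 31. ] 6.1 box [[555.0, -328.0], [558.0, -359.0], [572.0, -357.0], [569.0, -327.0]]
0.05309556696791651 [ 0.56204287 -0.34290891  0.04761367]
B all 394 [ 415.8 -344.1] [ 90.9 110.2] 0.6 box [[370.0, -290.0], [371.0, -400.0], [462.0, -399.0], [461.0, -289.0]]
B foot 294 [ 415.8 -344.1] [ 90.9 110.2] 0.6 box [[370.0, -290.0], [371.0, -400.0], [462.0, -399.0], [461.0, -289.0]]
B up 55 [ 420.4 -340.2] [13.  31.3] 24.7 box [[408.0, -329.0], [421.0, -357.0], [433.0, -352.0], [420.0, -323.0]]
0.052703846650238306 [ 0.42034463 -0.33939463  0.04764326]
jaw z 1079 [534.8 -19.5] [270.2 269.9] 2.2 box [[395.0, 110.0], [405.0, -160.0], [675.0, -149.0], [665.0, 121.0]]
bar 643 [663.5 -13.3] [ 26.  268.4] 2.0 box [[646.0, 120.0], [655.0, -148.0], [681.0, -147.0], [672.0, 121.0]]
handle 78 [553.9 -19.1] [14.3 37.3] 1.4 box [[546.0, -1.0], [547.0, -38.0], [561.0, -38.0], [561.0, -0.0]]
block 564 [422.7 -10.8] [ 60.7 305.5] 1.8 box [[388.0, 141.0], [397.0, -164.0], [458.0, -163.0], [448.0, 143.0]]
tray 504 [499.8 336.6] [162.6 219.5] 79.3 box [[377.0, 277.0], [593.0, 236.0], [623.0, 396.0], [407.0, 437.0]]
bar [ 0.6614 -0.0176  0.0172]
jaw [ 0.6068 -0.0178  0.0292]
base [0.5048 0.0701 0.0014]
block [ 0.4328 -0.0193  0.0261]
tray [0.5166 0.3384 0.0068]
mat [ 0.4797 -0.347   0.001 ]
table [ 0.5689 -0.1992  0.0015]
```

View pics/crop1.png

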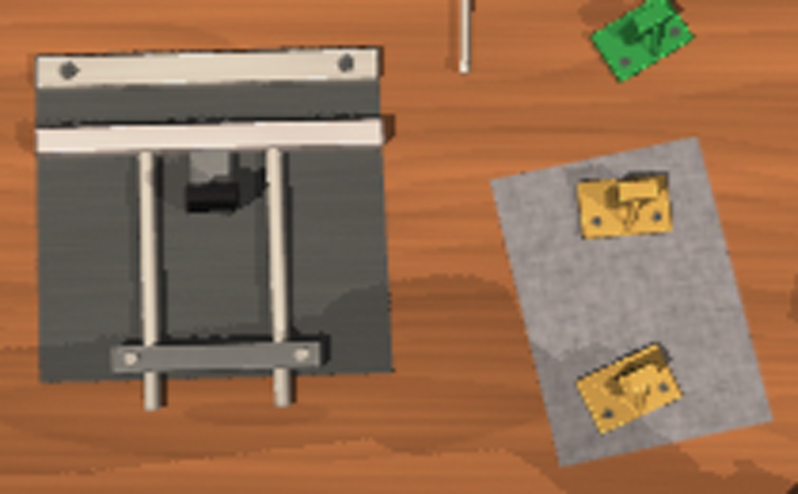

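```bash
cat >> h.py <<'E'
def pose():
    s=sense();R=np.array(s['ee_rot']);return np.array(s['tcp_pos']),np.degrees(np.arctan2(R[1,0],R[0,0]))
def plan(*wps):
    """wps (x,y,z,yaw deg): prints tool-frame shift cm, turn about tool z rad, rows needed"""
    p,th=pose();print('now',np.round(p,4),round(th,2))
    for w in wps:
        t=np.radians(th);R=np.array([[np.cos(t),np.sin(t),0],[np.sin(t),-np.cos(t),0],[0,0,-1]])
        d=np.array(w[:3])-p;sh=R.T@d*100;dy=w[3]-th
        if abs(dy)>200: dy-=360*np.sign(dy)
        print('shift',np.round(sh,2),'wz',round(-np.radians(dy),3),'rows',round(max(np.linalg.norm(d)/.05,abs(dy)/8.59),1))
        p,th=np.array(w[:3]),th+dy
C0=np.array([.6515,-.0137]);CY=np.radians(2.0)
def clamp(x,y):
    c,s=np.cos(CY),np.sin(CY);return C0+np.array([[c,-s],[s,c]])@np.array([x,y])
E
python3 - <<'E'
from h import *
plan((.37,-.30,.22,54),(.554,-.019,.18,92),(.554,-.019,.055,92))
E
```

```text
now [ 0.1779 -0.5987  0.2495] 16.55
shift [ 26.93 -23.16   2.95] wz -0.654 rows 7.1
shift [33.55 -1.63  4.  ] wz -0.663 rows 6.8
shift [ 0.   0.  12.5] wz -0.0 rows 2.5
```

Call:
move_arm([
  [[26.9, -23.2, 3], [0, 0, -0.654], 5],
  [[26.9, -23.2, 3], [0, 0, -0.654], 5],
  [[26.9, -23.2, 3], [0, 0, -0.654], 5],
  [[26.9, -23.2, 3], [0, 0, -0.654], 5],
  [[26.9, -23.2, 3], [0, 0, -0.654], 5],
  [[26.9, -23.2, 3], [0, 0, -0.654], 5],
  [[26.9, -23.2, 3], [0, 0, -0.654], 5],
  [[26.9, -23.2, 3], [0, 0, -0.654], 5],
], newtons=40)

```text
clock: 0.9
tcp_pos: [0.3727, -0.2944, 0.22]
ee_rot: [[0.581, 0.814, 0.001], [0.814, -0.581, 0.002], [0.002, -0.001, -1.0]]
force: [0.1, 0.3, 0.4]
finger_gap: 0.05
grasp_force: 0.0
```

Call:
move_arm([
  [[33.5, -1.6, 4], [0, 0, -0.663], 5],
  [[33.5, -1.6, 4], [0, 0, -0.663], 5],
  [[33.5, -1.6, 4], [0, 0, -0.663], 5],
  [[33.5, -1.6, 4], [0, 0, -0.663], 5],
  [[33.5, -1.6, 4], [0, 0, -0.663], 5],
  [[33.5, -1.6, 4], [0, 0, -0.663], 5],
  [[33.5, -1.6, 4], [0, 0, -0.663], 5],
  [[33.5, -1.6, 4], [0, 0, -0.663], 5],
])

```text
clock: 1.7
tcp_pos: [0.5553, -0.014, 0.1795]
ee_rot: [[-0.042, 0.999, 0.0], [0.999, 0.042, 0.004], [0.004, 0.0, -1.0]]
force: [-0.4, -0.6, 0.6]
finger_gap: 0.05
grasp_force: 0.0
```

```bash
python3 - <<'E'
from h import *
im,d,P=cloud('wrist');cv2.imwrite('pics/w1.png',im);np.save('w1.npy',P)
plan((.554,-.019,.055,92))
Z=P[...,2]
for lo,hi in((.06,.08),(.022,.035),(.012,.02)):
    m=(Z>lo)&(Z<hi)&(P[...,0]>(.5 if lo!=.012 else .64))&(P[...,0]<.7)
    q=P[m][:,:2].astype(np.float32);print(lo,len(q),cv2.minAreaRect(q*1000) if len(q)>5 else '')
E
```

```text
now [ 0.5541 -0.0172  0.1795] 92.26
shift [-0.18 -0.02 12.45] wz 0.004 rows 2.5
0.06 920 ((552.1986694335938, -19.12479019165039), (13.120157241821289, 39.340938568115234), 2.4320921897888184)
0.022 6797 ((580.053466796875, -18.373870849609375), (69.2285385131836, 269.2192077636719), 2.204087734222412)
0.012 7201 ((666.7213745117188, -51.99174499511719), (35.779991149902344, 343.3094482421875), 5.288430213928223)
```

View pics/w1.png

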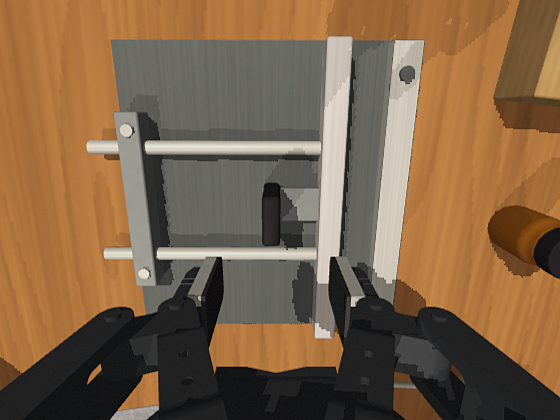

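The wrist view shows the handle at (271,213). That agrees with the top view to within 2 mm. Next I go down and grip it.

Call:
move_arm([
  [[-0.2, -0.15, 4], [0, 0, 0], 5],
  [[-0.2, -0.15, 8], [0, 0, 0], 5],
  [[-0.2, -0.15, 12.4], [0, 0, 0], 5],
  [[-0.2, -0.15, 12.4], [0, 0, 0], 5],
  [[-0.2, -0.15, 12.4], [0, 0, 0], 0.5],
  [[-0.2, -0.15, 12.4], [0, 0, 0], 0.5],
  [[-0.2, -0.15, 12.4], [0, 0, 0], 0.5],
  [[-0.2, -0.15, 12.4], [0, 0, 0], 0.5],
])

```text
clock: 2.55
tcp_pos: [0.5536, -0.0221, 0.0588]
ee_rot: [[-0.035, 0.999, 0.004], [0.999, 0.035, -0.001], [-0.001, 0.004, -1.0]]
force: [-1.3, -1.2, 8.2]
finger_gap: 0.0134
grasp_force: 40.3
```

```bash
python3 - <<'E'
from h import *
s=sense();print(s['finger_gap'],s['grasp_force'],s['force'])
h=clamp(-.1-.062,-.005);print(h)
p,t=pose();plan((h[0],p[1]-(p[0]-h[0])*.035,.055,92))
E
```

```text
0.013382639613401246 40.3323358297348 [-1.31268373 -1.18126742  8.21346976]
[ 0.48977318 -0.02435067]
now [ 0.5536 -0.0221  0.0588] 92.0
shift [-0.   -6.38  0.38] wz -0.0 rows 1.3
```

Call:
move_arm([
  [[0, -1.5, -0.2], [0, 0, 0], 0.5],
  [[0, -3, -0.2], [0, 0, 0], 0.5],
  [[0, -4.5, -0.2], [0, 0, 0], 0.5],
  [[0, -5.8, -0.2], [0, 0, 0], 0.5],
  [[0, -6.4, -0.2], [0, 0, 0], 0.5],
  [[0, -6.4, -0.2], [0, 0, 0], 0.5],
  [[0, -6.4, -0.2], [0, 0, 0], 5],
  [[0, -6.4, -0.2], [0, 0, 0], 5],
])

```text
clock: 3.35
tcp_pos: [0.4895, -0.0235, 0.0591]
ee_rot: [[-0.035, 0.999, 0.002], [0.999, 0.035, 0.0], [0.0, 0.002, -1.0]]
force: [-0.3, 0.2, -0.0]
finger_gap: 0.0419
grasp_force: 0.0
```

Call:
move_arm([
  [[0, 0, -8], [0, 0, 0], 5],
  [[0, 0, -12], [0, 0, 0], 5],
  [[0, 0, -15], [0, 0, 0], 5],
  [[0, 0, -15], [0, 0, 0], 5],
])

```text
clock: 3.75
tcp_pos: [0.4924, -0.0228, 0.2153]
ee_rot: [[-0.036, 0.999, 0.012], [0.999, 0.036, -0.001], [-0.001, 0.012, -1.0]]
force: [0.3, 0.6, -0.5]
finger_gap: 0.0503
grasp_force: 0.0
```

```bash
python3 - <<'E'
from h import *
p,t=pose();im,d,P=cloud('wrist');Z=P[...,2]
m=(Z>.06)&(Z<.08)&(abs(P[...,0]-p[0])<.06)&(abs(P[...,1]+.02)<.06)
q=P[m][:,:2].astype(np.float32);print(cv2.minAreaRect(q*1000))
# bar face: scan
m=(Z>.012)&(Z<.02)&(P[...,0]>.63)&(P[...,0]<.70)&(abs(P[...,1])<.13)
q=P[m];
for y in(-.12,-.08,-.04,0,.04,.08):
    k=abs(q[:,1]-y)<.006
    if k.any():print(y,np.percentile(q[k,0],[1,99]))
plan((.48,-.22,.2,50),(.555,-.343,.16,6))
im,d,P=cloud('top');Z=P[...,2]
for n,x,y in(('A',.563,-.343),('B',.42,-.34)):
    m=(np.hypot(P[...,0]-x,P[...,1]-y)<.06)&(Z>.04)&(Z<.06);q=P[m][:,:2].astype(np.float32);print(n,cv2.minAreaRect(q*1000))
E
```

```text
((487.7589111328125, -21.787250518798828), (13.053359985351562, 39.44054412841797), 1.874817132949829)
-0.12 [0.65360305 0.67729684]
-0.08 [0.65209746 0.67576197]
-0.04 [0.65047768 0.67452443]
0 [0.64887211 0.67278553]
0.04 [0.64737963 0.67108809]
0.08 [0.64582411 0.6698075 ]
now [ 0.4909 -0.0234  0.2123] 92.0
shift [-19.61  -1.78   1.23] wz 0.733 rows 4.9
shift [-4.6  13.65  4.  ] wz 0.768 rows 5.1
A ((563.2131958007812, -342.29559326171875), (14.03288459777832, 31.717554092407227), 5.424227237701416)
B ((420.0133056640625, -339.79833984375), (13.48122501373291, 29.879785537719727), 25.234891891479492)
```

Call:
move_arm([
  [[-19.6, -1.8, 1], [0, 0, 0.733], 6],
  [[-19.6, -1.8, 1], [0, 0, 0.733], 6],
  [[-19.6, -1.8, 1], [0, 0, 0.733], 6],
  [[-19.6, -1.8, 1], [0, 0, 0.733], 6],
  [[-19.6, -1.8, 1], [0, 0, 0.733], 6],
  [[-19.6, -1.8, 1], [0, 0, 0.733], 6],
])

```text
clock: 4.45
tcp_pos: [0.4762, -0.2213, 0.1966]
ee_rot: [[0.646, 0.763, -0.003], [0.763, -0.646, 0.001], [-0.001, -0.003, -1.0]]
force: [1.0, 1.2, 0.0]
finger_gap: 0.0599
grasp_force: 0.0
```

Call:
move_arm([
  [[-4.6, 13.6, 4], [0, 0, 0.768], 6],
  [[-4.6, 13.6, 4], [0, 0, 0.768], 6],
  [[-4.6, 13.6, 4], [0, 0, 0.768], 6],
  [[-4.6, 13.6, 4], [0, 0, 0.768], 6],
  [[-4.6, 13.6, 4], [0, 0, 0.768], 6],
  [[-4.6, 13.6, 4], [0, 0, 0.768], 6],
  [[-4.6, 13.6, 4], [0, 0, 0.768], 6],
])

```text
clock: 5.15
tcp_pos: [0.5522, -0.3413, 0.1577]
ee_rot: [[0.994, 0.112, -0.001], [0.112, -0.994, 0.001], [-0.001, -0.001, -1.0]]
force: [-0.1, 0.1, -0.1]
finger_gap: 0.0599
grasp_force: 0.0
```

```bash
cat >> h.py <<'E'
C0=np.array([.651,-.0137]);CY=np.radians(2.2)
def upright(P,x,y,r=.05):
    Z=P[...,2];m=(np.hypot(P[...,0]-x,P[...,1]-y)<r)&(Z>.04)&(Z<.06);q=P[m][:,:2].astype(np.float32)
    c,(w,h),a=cv2.minAreaRect(q*1000)
    if w>h: w,h,a=h,w,a-90   # short side direction = bracket x axis
    print('upright',np.round(c,1),round(w,1),round(h,1),'yaw mod180',round(a,1),'top',round(float(np.median(Z[m])),4));return np.array(c)/1000,a
E
python3 - <<'E'
from h import *
im,d,P=cloud('wrist');cv2.imwrite('pics/w2.png',im)
upright(P,.563,-.343);upright(P,.42,-.34)
plan((.563,-.3425,.036,5.5))
E
```

```text
upright [ 561.5 -345.2] 16.4 29.7 yaw mod180 6.5 top 0.0478
upright [ 420.  -341.4] 15.0 31.2 yaw mod180 21.3 top 0.0473
now [ 0.5521 -0.3417  0.158 ] 6.43
shift [ 1.07  0.21 12.2 ] wz 0.016 rows 2.5
```

View pics/w2.png

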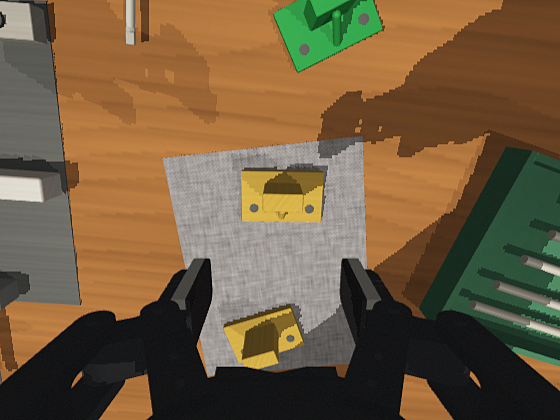

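A stands at (283,196) in the wrist view, upright and square with the fingers. The top and wrist views agree to about 2 mm. I grip it now.

Call:
move_arm([
  [[1.05, 0.2, 4], [0, 0, 0.012], 6],
  [[1.05, 0.2, 8], [0, 0, 0.012], 6],
  [[1.05, 0.2, 12.1], [0, 0, 0.012], 6],
  [[1.05, 0.2, 12.1], [0, 0, 0.012], 6],
  [[1.05, 0.2, 12.1], [0, 0, 0.012], 2],
  [[1.05, 0.2, 12.1], [0, 0, 0.012], 2],
  [[1.05, 0.2, 12.1], [0, 0, 0.012], 2],
  [[1.05, 0.2, 12.1], [0, 0, 0.012], 2],
], newtons=60)

```text
clock: 6.0
tcp_pos: [0.5641, -0.3448, 0.0403]
ee_rot: [[0.996, 0.093, 0.004], [0.093, -0.996, -0.002], [0.004, 0.003, -1.0]]
force: [-0.1, 0.1, 6.8]
finger_gap: 0.0288
grasp_force: 60.5
```

```bash
python3 - <<'E'
from h import *
# toe to bar: bracket yaw 182.2, tool yaw same; upright at bracket +6 x => clamp x = -22.5-6-gap(6)
a=clamp(-.0345,-.048);b=clamp(-.0345,.048);print(a,b)
z=.036
plan((.555,-.335,.15,5.8),(.56,-.24,.15,65),(.59,-.13,.15,125),(a[0],a[1],.15,182.2),(a[0],a[1],z,182.2))
E
```

```text
[ 0.61836804 -0.062989  ] [0.61468281 0.03294024]
now [ 0.5641 -0.3448  0.0403] 5.34
shift [ -0.81  -1.06 -10.97] wz -0.008 rows 2.2
shift [ 1.46 -9.4   0.  ] wz -1.033 rows 6.9
shift [11.24 -1.93  0.  ] wz -1.047 rows 7.0
shift [3.86 6.17 0.  ] wz -0.998 rows 6.7
shift [ 0.   0.  11.4] wz -0.0 rows 2.3
```

Call:
move_arm([
  [[0, 0, -3], [0, 0, 0], 2],
  [[0, 0, -7], [0, 0, 0], 2],
  [[0, 0, -11], [0, 0, 0], 2],
  [[0, 0, -11], [0, 0, 0], 2],
])

```text
clock: 6.4
tcp_pos: [0.5656, -0.3458, 0.155]
ee_rot: [[0.996, 0.093, 0.01], [0.093, -0.996, -0.006], [0.01, 0.007, -1.0]]
force: [0.5, 0.5, -1.7]
finger_gap: 0.029
grasp_force: 60.3
```

Call:
move_arm([
  [[1.4, -9.4, 0], [0, 0, -1.033], 2],
  [[1.4, -9.4, 0], [0, 0, -1.033], 2],
  [[1.4, -9.4, 0], [0, 0, -1.033], 2],
  [[1.4, -9.4, 0], [0, 0, -1.033], 2],
  [[1.4, -9.4, 0], [0, 0, -1.033], 2],
  [[1.4, -9.4, 0], [0, 0, -1.033], 2],
  [[1.4, -9.4, 0], [0, 0, -1.033], 2],
  [[1.4, -9.4, 0], [0, 0, -1.033], 2],
])

```text
clock: 7.2
tcp_pos: [0.5672, -0.2492, 0.1472]
ee_rot: [[0.429, 0.903, -0.0], [0.903, -0.429, 0.0], [0.0, -0.0, -1.0]]
force: [-0.1, 0.3, -2.5]
finger_gap: 0.0288
grasp_force: 60.5
```

Call:
move_arm([
  [[11.2, -1.9, 0], [0, 0, -1.047], 2],
  [[11.2, -1.9, 0], [0, 0, -1.047], 2],
  [[11.2, -1.9, 0], [0, 0, -1.047], 2],
  [[11.2, -1.9, 0], [0, 0, -1.047], 2],
  [[11.2, -1.9, 0], [0, 0, -1.047], 2],
  [[11.2, -1.9, 0], [0, 0, -1.047], 2],
  [[11.2, -1.9, 0], [0, 0, -1.047], 2],
  [[11.2, -1.9, 0], [0, 0, -1.047], 2],
])

```text
clock: 8.0
tcp_pos: [0.5984, -0.14, 0.147]
ee_rot: [[-0.565, 0.825, -0.001], [0.825, 0.565, 0.0], [0.0, -0.0, -1.0]]
force: [-0.2, -0.9, -2.1]
finger_gap: 0.029
grasp_force: 60.5
```

Call:
move_arm([
  [[3.9, 6.2, 0], [0, 0, -0.998], 2],
  [[3.9, 6.2, 0], [0, 0, -0.998], 2],
  [[3.9, 6.2, 0], [0, 0, -0.998], 2],
  [[3.9, 6.2, 0], [0, 0, -0.998], 2],
  [[3.9, 6.2, 0], [0, 0, -0.998], 2],
  [[3.9, 6.2, 0], [0, 0, -0.998], 2],
  [[3.9, 6.2, 0], [0, 0, -0.998], 2],
  [[3.9, 6.2, 0], [0, 0, -0.998], 2],
])

```text
clock: 8.8
tcp_pos: [0.6274, -0.0728, 0.1469]
ee_rot: [[-1.0, -0.024, -0.001], [-0.024, 1.0, 0.0], [0.001, 0.0, -1.0]]
force: [0.6, 0.8, -2.4]
finger_gap: 0.0288
grasp_force: 60.6
```

```bash
python3 - <<'E'
from h import *
a=clamp(-.0345,-.048);s=sense();print(s['joint_positions'],s['finger_gap'],s['grasp_force'])
plan((a[0],a[1],.0405,182.2))
im,d,P=cloud('wrist');cv2.imwrite('pics/w3.png',im)
E
```

```text
[ 0.62026421  0.68896281 -0.87690566  1.64194974  0.58263758  1.09304131
  1.1726638 ] 0.028781556644946974 60.603193044662476
now [ 0.6274 -0.0728  0.1469] -178.61
shift [ 0.88  1.   10.64] wz -0.014 rows 2.1
```

View pics/w3.png

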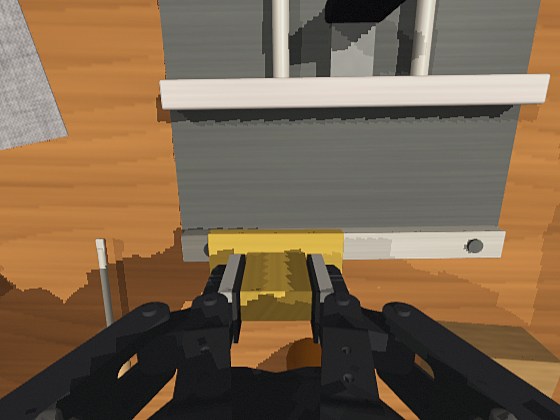

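The bracket is held square above the clamp. Its heel side, at (275,243), faces the jaw, so the toe faces the bar. I shift it back over the gap and lower it.

Call:
move_arm([
  [[0.9, 1, 0], [0, 0, -0.014], 2],
  [[0.9, 1, 3], [0, 0, -0.014], 2],
  [[0.9, 1, 6.5], [0, 0, -0.014], 2],
  [[0.9, 1, 9.5], [0, 0, -0.014], 2],
  [[0.9, 1, 10.5], [0, 0, -0.014], 2],
  [[0.9, 1, 10.7], [0, 0, -0.014], 2],
  [[0.9, 1, 10.7], [0, 0, -0.014], 2],
  [[0.9, 1, 10.7], [0, 0, -0.014], 2],
])

```text
clock: 9.65
tcp_pos: [0.6189, -0.0625, 0.0413]
ee_rot: [[-0.999, -0.042, 0.001], [-0.042, 0.999, -0.0], [-0.001, -0.0, -1.0]]
force: [-0.1, 0.4, -2.1]
finger_gap: 0.029
grasp_force: 61.4
```

```bash
python3 - <<'E'
from h import *
s=sense();print(s['joint_positions'].round(2))
print(clamp(-.0345,-.048))
E
```

```text
[ 0.56  0.8  -0.8   1.73  0.7   0.92  1.08]
[ 0.61836804 -0.062989  ]
```

Call:
move_arm([
  [[0, 0, 0.15], [0, 0, 0], 2],
  [[0, 0, 0.2], [0, 0, 0], 2],
  [[0, 0, 0.2], [0, 0, 0], 5],
  [[0, 0, 0.2], [0, 0, 0], 5],
  [[0, 0, 0.2], [0, 0, 0], 5],
  [[0, 0, -4], [0, 0, 0], 5],
  [[0, 0, -9], [0, 0, 0], 5],
  [[0, 0, -11], [0, 0, 0], 5],
])

```text
clock: 10.45
tcp_pos: [0.6202, -0.062, 0.1547]
ee_rot: [[-0.999, -0.044, 0.005], [-0.044, 0.999, 0.0], [-0.005, 0.0, -1.0]]
force: [0.9, -0.4, 0.2]
finger_gap: 0.05
grasp_force: 0.0
```

```bash
python3 - <<'E'
from h import *
im,d,P=cloud('top')
upright(P,.618,-.063);c,a=upright(P,.42,-.34,.09)
plan((.58,-.15,.2,122),(.5,-.25,.2,70),(c[0]-.01,c[1]-.002,.16,a))
E
```

```text
upright [625.5 -61. ] 18.0 29.3 yaw mod180 0.9 top 0.0483
upright [0. 0.] 0.0 0.0 yaw mod180 0.0 top nan
now [ 0.6211 -0.062   0.1566] -177.52
shift [ 4.49 -8.61 -4.34] wz 1.056 rows 7.0
shift [ -4.24 -12.08   0.  ] wz 0.908 rows 6.1
shift [  5.86 -56.41   4.  ] wz 1.222 rows 11.4
  return _methods._mean(a, axis=axis, dtype=dtype,
  ret = ret.dtype.type(ret / rcount)
```

```bash
python3 - <<'E'
from h import *
im,d,P=cloud('side');a=cv2.resize(im[120:290,200:400],None,fx=2,fy=2)
im2,d,P2=cloud('top');b=cv2.resize(im2[120:290,230:450],None,fx=2,fy=2)
cv2.imwrite('pics/m4.png',np.vstack([np.pad(a,((0,0),(0,40),(0,0)))[:290],b[:300]])[:600]);np.save('s4.npy',P)
upright(P,.42,-.34,.09);upright(P,.618,-.063,.03)
E
```

```text
upright [ 418.8 -339.4] 14.7 33.5 yaw mod180 26.7 top 0.0469
upright [622.5 -61.3] 14.4 33.9 yaw mod180 1.2 top 0.0465
```

View pics/m4.png

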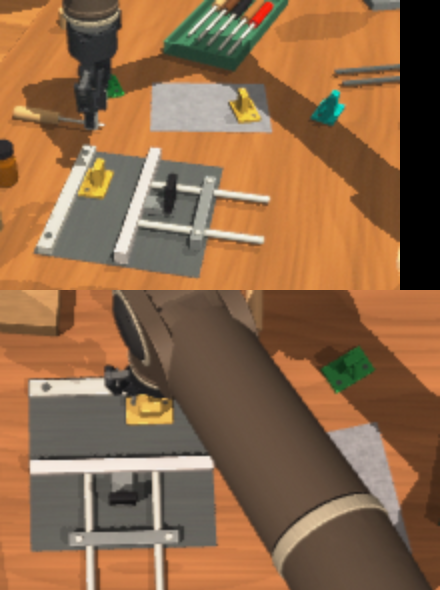

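B was only hidden behind the arm. The side view shows it standing where it was, and A is upright in front of the bar.

```bash
python3 - <<'E'
from h import *
plan((.56,-.15,.2,125),(.46,-.25,.2,70),(.412,-.340,.16,25))
E
```

```text
now [ 0.6192 -0.0629  0.1518] -177.55
shift [ 6.29 -8.45 -4.82] wz 1.003 rows 6.7
shift [ -2.46 -13.93   0.  ] wz 0.96 rows 6.4
shift [-10.1   -1.43   4.  ] wz 0.785 rows 5.2
```

Call:
move_arm([
  [[0, 0, -4.8], [0, 0, 0.15], 6],
  [[6.3, -8.5, -4.8], [0, 0, 1.003], 6],
  [[6.3, -8.5, -4.8], [0, 0, 1.003], 6],
  [[6.3, -8.5, -4.8], [0, 0, 1.003], 6],
  [[6.3, -8.5, -4.8], [0, 0, 1.003], 6],
  [[6.3, -8.5, -4.8], [0, 0, 1.003], 6],
  [[6.3, -8.5, -4.8], [0, 0, 1.003], 6],
  [[6.3, -8.5, -4.8], [0, 0, 1.003], 6],
])

```text
clock: 11.4
tcp_pos: [0.5584, -0.1506, 0.1968]
ee_rot: [[-0.572, 0.82, -0.002], [0.82, 0.572, 0.0], [0.001, -0.002, -1.0]]
force: [0.0, 0.2, -0.2]
finger_gap: 0.06
grasp_force: 0.0
```

Call:
move_arm([
  [[-2.5, -13.9, 0], [0, 0, 0.96], 6],
  [[-2.5, -13.9, 0], [0, 0, 0.96], 6],
  [[-2.5, -13.9, 0], [0, 0, 0.96], 6],
  [[-2.5, -13.9, 0], [0, 0, 0.96], 6],
  [[-2.5, -13.9, 0], [0, 0, 0.96], 6],
  [[-2.5, -13.9, 0], [0, 0, 0.96], 6],
  [[-2.5, -13.9, 0], [0, 0, 0.96], 6],
  [[-2.5, -13.9, 0], [0, 0, 0.96], 6],
])

```text
clock: 12.2
tcp_pos: [0.4591, -0.2506, 0.1973]
ee_rot: [[0.34, 0.94, -0.002], [0.94, -0.34, 0.001], [-0.0, -0.002, -1.0]]
force: [-0.2, 0.1, 0.0]
finger_gap: 0.0603
grasp_force: 0.0
```

Call:
move_arm([
  [[-10.1, -1.4, 4], [0, 0, 0.785], 6],
  [[-10.1, -1.4, 4], [0, 0, 0.785], 6],
  [[-10.1, -1.4, 4], [0, 0, 0.785], 6],
  [[-10.1, -1.4, 4], [0, 0, 0.785], 6],
  [[-10.1, -1.4, 4], [0, 0, 0.785], 6],
  [[-10.1, -1.4, 4], [0, 0, 0.785], 6],
  [[-10.1, -1.4, 4], [0, 0, 0.785], 6],
  [[-10.1, -1.4, 4], [0, 0, 0.785], 6],
])

```text
clock: 13.0
tcp_pos: [0.4118, -0.3406, 0.1578]
ee_rot: [[0.904, 0.427, -0.001], [0.427, -0.904, 0.0], [-0.0, -0.001, -1.0]]
force: [0.6, -0.9, -0.6]
finger_gap: 0.06
grasp_force: 0.0
```

```bash
python3 - <<'E'
from h import *
im,d,P=cloud('wrist');upright(P,.42,-.34)
im,d,P=cloud('top');upright(P,.42,-.34,.025); upright(P,.62,-.062,.03)
print(sense()['joint_positions'].round(2))
plan((.42,-.340,.037,25))
E
```

```text
upright [ 419.2 -341.7] 13.8 29.3 yaw mod180 25.1 top 0.0477
upright [ 421.9 -337.9] 9.0 29.7 yaw mod180 25.2 top 0.0477
upright [623.2 -61. ] 14.7 29.5 yaw mod180 -1.3 top 0.0477
[ 0.84  0.38 -0.3   1.9   0.14  0.88 -0.66]
now [ 0.4119 -0.3407  0.158 ] 25.17
shift [ 0.77  0.28 12.1 ] wz 0.003 rows 2.4
```

Call:
move_arm([
  [[0.7, 0.3, 4], [0, 0, 0], 6],
  [[0.7, 0.3, 8], [0, 0, 0], 6],
  [[0.7, 0.3, 12.1], [0, 0, 0], 6],
  [[0.7, 0.3, 12.1], [0, 0, 0], 6],
  [[0.7, 0.3, 12.1], [0, 0, 0], 2],
  [[0.7, 0.3, 12.1], [0, 0, 0], 2],
  [[0.7, 0.3, 12.1], [0, 0, 0], 2],
  [[0.7, 0.3, 12.1], [0, 0, 0], 2],
])

```text
clock: 13.9
tcp_pos: [0.4209, -0.3415, 0.0396]
ee_rot: [[0.906, 0.423, 0.003], [0.423, -0.906, -0.002], [0.002, 0.004, -1.0]]
force: [0.3, 1.1, 9.1]
finger_gap: 0.0288
grasp_force: 60.8
```

```bash
python3 - <<'E'
from h import *
b=clamp(-.0375,.045);print(b)
p,t=pose()
plan((p[0],p[1],.15,t),(.45,-.24,.16,78),(.53,-.1,.16,130),(b[0]-.01,b[1],.16,182.2),(b[0],b[1],.0415,182.2))
E
```

```text
[0.61180019 0.02982729]
now [ 0.4209 -0.3415  0.0396] 25.03
shift [  0.     0.   -11.04] wz -0.0 rows 2.2
shift [ 6.93 -7.96 -1.  ] wz -0.925 rows 6.2
shift [15.36  4.91  0.  ] wz -0.908 rows 6.1
shift [ 5.33 13.85  0.  ] wz -0.911 rows 6.1
shift [-1.   -0.04 11.85] wz -0.0 rows 2.4
```

Call:
move_arm([
  [[0, 0, -3], [0, 0, 0], 2],
  [[0, 0, -7], [0, 0, 0], 2],
  [[0, 0, -11], [0, 0, 0], 2],
  [[0, 0, -11], [0, 0, 0], 2],
])

```text
clock: 14.3
tcp_pos: [0.4223, -0.3425, 0.1535]
ee_rot: [[0.906, 0.423, 0.008], [0.423, -0.906, -0.007], [0.005, 0.009, -1.0]]
force: [1.5, -0.2, -3.4]
finger_gap: 0.0293
grasp_force: 60.9
```

Call:
move_arm([
  [[6.9, -8, -1], [0, 0, -0.925], 2],
  [[6.9, -8, -1], [0, 0, -0.925], 2],
  [[6.9, -8, -1], [0, 0, -0.925], 2],
  [[6.9, -8, -1], [0, 0, -0.925], 2],
  [[6.9, -8, -1], [0, 0, -0.925], 2],
  [[6.9, -8, -1], [0, 0, -0.925], 2],
  [[6.9, -8, -1], [0, 0, -0.925], 2],
  [[6.9, -8, -1], [0, 0, -0.925], 2],
])

```text
clock: 15.1
tcp_pos: [0.4478, -0.239, 0.157]
ee_rot: [[0.211, 0.978, -0.0], [0.978, -0.211, 0.0], [0.0, -0.001, -1.0]]
force: [-0.2, -0.3, -3.5]
finger_gap: 0.029
grasp_force: 60.9
```

Call:
move_arm([
  [[15.4, 4.9, 0], [0, 0, -0.908], 2],
  [[15.4, 4.9, 0], [0, 0, -0.908], 2],
  [[15.4, 4.9, 0], [0, 0, -0.908], 2],
  [[15.4, 4.9, 0], [0, 0, -0.908], 2],
  [[15.4, 4.9, 0], [0, 0, -0.908], 2],
  [[15.4, 4.9, 0], [0, 0, -0.908], 2],
  [[15.4, 4.9, 0], [0, 0, -0.908], 2],
  [[15.4, 4.9, 0], [0, 0, -0.908], 2],
])

```text
clock: 15.9
tcp_pos: [0.5279, -0.0986, 0.157]
ee_rot: [[-0.639, 0.77, -0.0], [0.77, 0.639, 0.0], [0.0, -0.0, -1.0]]
force: [-0.9, 0.2, -3.9]
finger_gap: 0.0293
grasp_force: 61.0
```

Call:
move_arm([
  [[5.3, 13.8, 0], [0, 0, -0.911], 2],
  [[5.3, 13.8, 0], [0, 0, -0.911], 2],
  [[5.3, 13.8, 0], [0, 0, -0.911], 2],
  [[5.3, 13.8, 0], [0, 0, -0.911], 2],
  [[5.3, 13.8, 0], [0, 0, -0.911], 2],
  [[5.3, 13.8, 0], [0, 0, -0.911], 2],
  [[5.3, 13.8, 0], [0, 0, -0.911], 2],
  [[5.3, 13.8, 0], [0, 0, -0.911], 2],
])

```text
clock: 16.7
tcp_pos: [0.5995, 0.0306, 0.157]
ee_rot: [[-0.999, -0.032, -0.0], [-0.032, 0.999, -0.0], [0.0, -0.0, -1.0]]
force: [-0.5, -1.0, -4.2]
finger_gap: 0.0289
grasp_force: 61.5
```

```bash
python3 - <<'E'
from h import *
b=clamp(-.0375,.045);s=sense();print(s['joint_positions'].round(2),s['finger_gap'],s['grasp_force'])
plan((b[0],b[1],.0415,182.2))
E
```

```text
[ 0.52  0.66 -0.95  1.71  0.6   1.09  0.98] 0.028874816578219314 61.48540019989014
now [0.5995 0.0306 0.157 ] -178.15
shift [-1.22 -0.12 11.55] wz -0.006 rows 2.3
```

Call:
move_arm([
  [[-1.2, -0.1, 1], [0, 0, -0.006], 2],
  [[-1.2, -0.1, 5], [0, 0, -0.006], 2],
  [[-1.2, -0.1, 9], [0, 0, -0.006], 2],
  [[-1.2, -0.1, 11], [0, 0, -0.006], 2],
  [[-1.2, -0.1, 11.6], [0, 0, -0.006], 2],
  [[-1.2, -0.1, 11.8], [0, 0, -0.006], 2],
  [[-1.2, -0.1, 11.8], [0, 0, -0.006], 2],
  [[-1.2, -0.1, 11.8], [0, 0, -0.006], 2],
])

```text
clock: 17.5
tcp_pos: [0.6127, 0.0307, 0.0402]
ee_rot: [[-0.999, -0.044, 0.002], [-0.044, 0.999, 0.0], [-0.002, 0.0, -1.0]]
force: [0.5, 1.2, -4.5]
finger_gap: 0.029
grasp_force: 61.5
```

Call:
move_arm([
  [[0, 0, 0], [0, 0, 0], 5],
  [[0, 0, 0], [0, 0, 0], 5],
  [[0, 0, 0], [0, 0, 0], 5],
  [[0, 0, -4], [0, 0, 0], 5],
  [[0, 0, -9], [0, 0, 0], 5],
  [[0, 0, -11], [0, 0, 0], 5],
  [[0, 0, -11], [0, 0, 0], 5],
])

```text
clock: 18.2
tcp_pos: [0.6137, 0.0312, 0.1533]
ee_rot: [[-0.999, -0.045, 0.006], [-0.045, 0.999, 0.0], [-0.006, 0.0, -1.0]]
force: [0.7, -0.2, 0.1]
finger_gap: 0.0498
grasp_force: 0.0
```

```bash
python3 - <<'E'
from h import *
print(sense()['joint_positions'].round(2))
plan((.52,-.0,.16,130),(.4895,-.0225,.14,92.2),(.4895,-.0225,.055,92.2))
E
```

```text
[ 0.51  0.68 -0.95  1.69  0.61  1.09  0.99]
now [0.6137 0.0312 0.1533] -177.42
shift [ 9.5  -2.69 -0.67] wz 0.918 rows 6.1
shift [ 0.24 -3.78  2.  ] wz 0.66 rows 4.4
shift [0.  0.  8.5] wz 0.0 rows 1.7
```

Call:
move_arm([
  [[9.5, -2.7, -0.7], [0, 0, 0.918], 5],
  [[9.5, -2.7, -0.7], [0, 0, 0.918], 5],
  [[9.5, -2.7, -0.7], [0, 0, 0.918], 5],
  [[9.5, -2.7, -0.7], [0, 0, 0.918], 5],
  [[9.5, -2.7, -0.7], [0, 0, 0.918], 5],
  [[9.5, -2.7, -0.7], [0, 0, 0.918], 5],
  [[9.5, -2.7, -0.7], [0, 0, 0.918], 5],
  [[9.5, -2.7, -0.7], [0, 0, 0.918], 5],
])

```text
clock: 19.0
tcp_pos: [0.5177, -0.0008, 0.1558]
ee_rot: [[-0.645, 0.764, -0.001], [0.764, 0.645, -0.0], [0.0, -0.001, -1.0]]
force: [0.9, -0.1, -0.3]
finger_gap: 0.0502
grasp_force: 0.0
```

Call:
move_arm([
  [[0.2, -3.8, 2], [0, 0, 0.66], 5],
  [[0.2, -3.8, 2], [0, 0, 0.66], 5],
  [[0.2, -3.8, 2], [0, 0, 0.66], 5],
  [[0.2, -3.8, 2], [0, 0, 0.66], 5],
  [[0.2, -3.8, 2], [0, 0, 0.66], 5],
  [[0.2, -3.8, 2], [0, 0, 0.66], 5],
  [[0.2, -3.8, 2], [0, 0, 0.66], 5],
])

```text
clock: 19.7
tcp_pos: [0.4875, -0.0236, 0.136]
ee_rot: [[-0.042, 0.999, -0.001], [0.999, 0.042, 0.0], [0.0, -0.001, -1.0]]
force: [-0.3, 0.2, -0.5]
finger_gap: 0.0501
grasp_force: 0.0
```

```bash
python3 - <<'E'
from h import *
im,d,P=cloud('wrist');cv2.imwrite('pics/w5.png',im)
upright(P,.622,-.062,.03);upright(P,.612,.03,.03)
im,d,P=cloud('side');upright(P,.622,-.062,.03);upright(P,.612,.03,.03)
plan((.4895,-.0225,.055,92.2))
E
```

```text
upright [621.9 -61.8] 15.5 31.0 yaw mod180 3.1 top 0.0479
upright [615.7  31.2] 15.1 29.6 yaw mod180 2.6 top 0.048
upright [622.5 -59.1] 14.0 31.2 yaw mod180 -1.1 top 0.0466
upright [616.1  33.7] 14.5 31.0 yaw mod180 3.9 top 0.0468
now [ 0.4875 -0.0237  0.1361] 92.34
shift [0.11 0.2  8.11] wz 0.002 rows 1.6
```

View pics/w5.png

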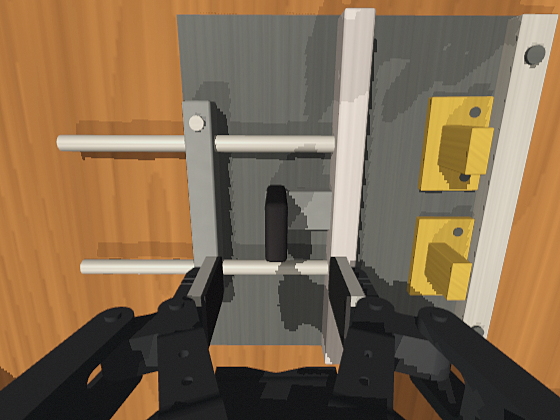

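In the wrist view both brackets stand square in front of the bar at (462,145) and (442,257), with their screw holes (toe side) towards the bar. I grip the handle and close.

Call:
move_arm([
  [[0.1, 0.15, 3], [0, 0, 0], 5],
  [[0.1, 0.15, 6], [0, 0, 0], 5],
  [[0.1, 0.15, 7.8], [0, 0, 0], 5],
  [[0.1, 0.15, 7.8], [0, 0, 0], 5],
  [[0.1, 0.15, 7.8], [0, 0, 0], 0.5],
  [[0.1, 0.15, 7.8], [0, 0, 0], 0.5],
  [[0.1, 0.15, 7.8], [0, 0, 0], 0.5],
  [[0.1, 0.15, 7.8], [0, 0, 0], 0.5],
])

```text
clock: 20.6
tcp_pos: [0.4898, -0.0227, 0.0595]
ee_rot: [[-0.038, 0.999, 0.002], [0.999, 0.038, -0.0], [-0.001, 0.002, -1.0]]
force: [-1.6, -0.4, 6.7]
finger_gap: 0.0136
grasp_force: 59.3
```

Call:
move_arm([
  [[0, 0.8, 0], [0, 0, 0], 0.5],
  [[0, 1.6, 0], [0, 0, 0], 0.5],
  [[0, 2.4, 0], [0, 0, 0], 0.5],
  [[0, 3.2, 0], [0, 0, 0], 0.5],
  [[0, 4, 0], [0, 0, 0], 0.5],
  [[0, 4.6, 0], [0, 0, 0], 0.5],
  [[0, 5.1, 0], [0, 0, 0], 0.5],
  [[0, 5.3, 0], [0, 0, 0], 0.5],
])

```text
clock: 21.4
tcp_pos: [0.542, -0.0206, 0.0595]
ee_rot: [[-0.038, 0.999, -0.0], [0.999, 0.038, -0.001], [-0.001, -0.0, -1.0]]
force: [-7.9, 0.3, 14.5]
finger_gap: 0.0128
grasp_force: 60.6
```

Call:
move_arm([
  [[0, 0.3, -0.2], [0, 0, 0], 0.5],
  [[0, 0.6, -0.2], [0, 0, 0], 0.5],
  [[0, 0.9, -0.2], [0, 0, 0], 0.5],
  [[0, 0.9, -0.2], [0, 0, 0], 0.5],
  [[0, 0.9, -0.2], [0, 0, 0], 0.5],
])

```text
clock: 21.9
tcp_pos: [0.5428, -0.0206, 0.0596]
ee_rot: [[-0.039, 0.999, -0.015], [0.999, 0.039, -0.003], [-0.003, -0.015, -1.0]]
force: [-30.0, 0.8, 20.2]
finger_gap: 0.0129
grasp_force: 64.4
```

```bash
python3 - <<'E'
from h import *
s=sense();print(s['tcp_pos'],s['force'])
for n in('side','top'):
    im,d,P=cloud(n);Z=P[...,2]
    upright(P,.622,-.062,.03);upright(P,.618,.03,.03)
    if n=='side':cv2.imwrite('pics/s6.png',cv2.resize(im[150:280,200:340],None,fx=4,fy=4))
E
```

```text
[ 0.54278254 -0.02059023  0.05958378] [-29.97616322   0.80644625  20.21821015]
upright [622.7 -59.7] 14.2 28.3 yaw mod180 7.0 top 0.0469
upright [619.6  33.5] 14.6 29.8 yaw mod180 2.0 top 0.0471
upright [0. 0.] 0.0 0.0 yaw mod180 0.0 top nan
upright [0. 0.] 0.0 0.0 yaw mod180 0.0 top nan
  return _methods._mean(a, axis=axis, dtype=dtype,
  ret = ret.dtype.type(ret / rcount)
```

View pics/s6.png

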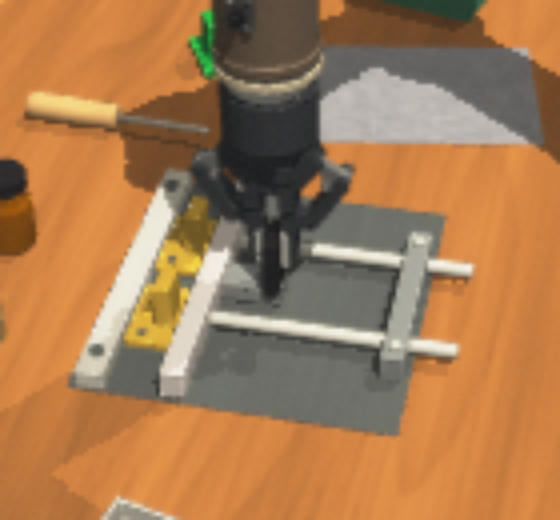

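Call:
move_arm([
  [[0, -0.9, 0.2], [0, 0, 0], 0.5],
  [[0, -2, 0.2], [0, 0, 0], 0.5],
  [[0, -3.2, 0.2], [0, 0, 0], 0.5],
  [[0, -4.4, 0.2], [0, 0, 0], 0.5],
  [[0, -5.4, 0.2], [0, 0, 0], 0.5],
  [[0, -6, 0.2], [0, 0, 0], 0.5],
  [[0, -6.5, 0.2], [0, 0, 0], 0.5],
  [[0, -6.5, 0.2], [0, 0, 0], 0.5],
])

```text
clock: 22.8
tcp_pos: [0.4875, -0.0228, 0.0595]
ee_rot: [[-0.038, 0.999, 0.005], [0.999, 0.038, 0.0], [-0.0, 0.005, -1.0]]
force: [5.2, -0.2, 4.4]
finger_gap: 0.0132
grasp_force: 62.8
```

Call:
move_arm([
  [[0, -0.3, 0], [0, 0, 0], 0.5],
  [[0, -0.5, 0], [0, 0, 0], 0.5],
  [[0, -0.5, 0], [0, 0, 0], 0.5],
])

```text
clock: 23.1
tcp_pos: [0.4874, -0.0227, 0.0596]
ee_rot: [[-0.038, 0.999, 0.013], [0.999, 0.038, 0.003], [0.002, 0.013, -1.0]]
force: [23.9, -0.5, -16.6]
finger_gap: 0.0126
grasp_force: 59.8
```

Call:
move_arm([
  [[0, 0.5, 0], [0, 0, 0], 5],
  [[0, 0.5, 0], [0, 0, 0], 5],
  [[0, 0.5, 0], [0, 0, 0], 5],
  [[0, 0.5, -4], [0, 0, 0], 5],
  [[0, 0.5, -9], [0, 0, 0], 5],
  [[0, 0.5, -10], [0, 0, 0], 5],
  [[0, 0.5, -10], [0, 0, 0], 5],
])

```text
clock: 23.8
tcp_pos: [0.4866, -0.023, 0.16]
ee_rot: [[-0.038, 0.999, 0.003], [0.999, 0.038, -0.001], [-0.001, 0.003, -1.0]]
force: [0.7, -0.4, -0.7]
finger_gap: 0.0502
grasp_force: 0.0
```

```bash
sed -i 's/^C0=np.array(\[.651,.*/C0=np.array([.6494,-.0137]);CY=np.radians(2.2)/' h.py; python3 - <<'E'
from h import *
for n in('wrist','side'):
    im,d,P=cloud(n);a,_=upright(P,.622,-.062,.03);b,_=upright(P,.619,.03,.03)
    m=(P[...,2]>.06)&(np.hypot(P[...,0]-.487,P[...,1]+.022)<.04)&(P[...,2]<.08);print(np.nanmedian(P[m],0))
print('nominal',clamp(-.0285,-.048),clamp(-.0285,.045))
plan((.55,.0,.16,130),(.619,.031,.16,182.2),(.619,.031,.037,182.2))
E
```

```text
upright [622.6 -61.6] 15.0 30.1 yaw mod180 2.2 top 0.0479
upright [619.1  31.4] 15.4 29.9 yaw mod180 2.9 top 0.048
[ 0.48795392 -0.02011323  0.0697223 ]
upright [623.2 -58.9] 14.5 28.8 yaw mod180 2.2 top 0.0471
upright [619.5  34.3] 13.2 29.9 yaw mod180 1.6 top 0.0472
[ 0.48712614 -0.016184    0.06878843]
nominal [ 0.62276362 -0.06275867] [0.61919356 0.03017278]
now [ 0.4851 -0.0232  0.1574] 92.16
shift [ 2.07  6.57 -0.26] wz -0.661 rows 4.4
shift [-2.06  7.28  0.  ] wz -0.911 rows 6.1
shift [ 0.   0.  12.3] wz -0.0 rows 2.5
```

Step 1 worked: at closing the jaw read 0.0246 against its stop, and both uprights are exactly at the nominal flush position. Now I turn B.

Call:
move_arm([
  [[2.1, 6.6, -0.3], [0, 0, -0.661], 5],
  [[2.1, 6.6, -0.3], [0, 0, -0.661], 5],
  [[2.1, 6.6, -0.3], [0, 0, -0.661], 5],
  [[2.1, 6.6, -0.3], [0, 0, -0.661], 5],
  [[2.1, 6.6, -0.3], [0, 0, -0.661], 5],
  [[2.1, 6.6, -0.3], [0, 0, -0.661], 5],
  [[2.1, 6.6, -0.3], [0, 0, -0.661], 5],
])

```text
clock: 24.6
tcp_pos: [0.5504, 0.0007, 0.1598]
ee_rot: [[-0.642, 0.767, -0.002], [0.767, 0.642, 0.0], [0.002, -0.002, -1.0]]
force: [-0.8, 0.7, 0.4]
finger_gap: 0.0503
grasp_force: 0.0
```

Call:
move_arm([
  [[-2.1, 7.3, 0], [0, 0, -0.911], 5],
  [[-2.1, 7.3, 0], [0, 0, -0.911], 5],
  [[-2.1, 7.3, 0], [0, 0, -0.911], 5],
  [[-2.1, 7.3, 0], [0, 0, -0.911], 5],
  [[-2.1, 7.3, 0], [0, 0, -0.911], 5],
  [[-2.1, 7.3, 0], [0, 0, -0.911], 5],
  [[-2.1, 7.3, 0], [0, 0, -0.911], 5],
  [[-2.1, 7.3, 0], [0, 0, -0.911], 5],
])

```text
clock: 25.4
tcp_pos: [0.6203, 0.0316, 0.1607]
ee_rot: [[-0.999, -0.035, -0.001], [-0.035, 0.999, 0.0], [0.001, 0.0, -1.0]]
force: [-0.1, -0.5, -0.1]
finger_gap: 0.0502
grasp_force: 0.0
```

```bash
python3 - <<'E'
from h import *
print(sense()['joint_positions'].round(2))
plan((.619,.0311,.037,182.2))
E
```

```text
[ 0.51  0.69 -0.97  1.65  0.62  1.13  0.98]
now [0.6203 0.0316 0.1607] -178.01
shift [ 0.14 -0.05 12.37] wz -0.004 rows 2.5
```

Call:
move_arm([
  [[0.1, -0.05, 4], [0, 0, 0], 5],
  [[0.1, -0.05, 8], [0, 0, 0], 5],
  [[0.1, -0.05, 12.3], [0, 0, 0], 5],
  [[0.1, -0.05, 12.3], [0, 0, 0], 5],
  [[0.1, -0.05, 12.3], [0, 0, 0], 2],
  [[0.1, -0.05, 12.3], [0, 0, 0], 2],
  [[0.1, -0.05, 12.3], [0, 0, 0], 2],
  [[0.1, -0.05, 12.3], [0, 0, 0], 2],
])

```text
clock: 26.2
tcp_pos: [0.6203, 0.0314, 0.0401]
ee_rot: [[-0.999, -0.039, 0.002], [-0.039, 0.999, 0.0], [-0.002, 0.0, -1.0]]
force: [-2.7, -1.0, 5.8]
finger_gap: 0.0289
grasp_force: 60.6
```

Call:
move_arm([
  [[0, 0, -3], [0, 0, 0], 2],
  [[0, 0, -7], [0, 0, 0], 2],
  [[0, 0, -9], [0, 0, 0.15], 2],
  [[0, 0, -9], [0, 0, 0.3], 2],
  [[0, 0, -9], [0, 0, 0.45], 2],
  [[0, 0, -9], [0, 0, 0.6], 2],
  [[0, 0, -9], [0, 0, 0.7], 2],
  [[0, 0, -9], [0, 0, 0.7], 2],
])

```text
clock: 27.0
tcp_pos: [0.6199, 0.0311, 0.1292]
ee_rot: [[-0.789, 0.615, 0.001], [0.615, 0.789, -0.001], [-0.002, 0.0, -1.0]]
force: [0.7, 0.8, -2.5]
finger_gap: 0.0286
grasp_force: 60.3
```

Call:
move_arm([
  [[0, 0, 0], [0, 0, 1], 2],
  [[0, 0, 0], [0, 0, 1], 2],
  [[0, 0, 0], [0, 0, 1], 2],
  [[0, 0, 0], [0, 0, 1], 2],
  [[0, 0, 0], [0, 0, 1], 2],
  [[0, 0, 0], [0, 0, 1], 2],
  [[0, 0, 0], [0, 0, 1], 2],
  [[0, 0, 0], [0, 0, 1], 2],
])

```text
clock: 27.8
tcp_pos: [0.6197, 0.0313, 0.1287]
ee_rot: [[0.088, 0.996, 0.001], [0.996, -0.088, -0.0], [-0.0, 0.001, -1.0]]
force: [-1.1, 0.2, -3.7]
finger_gap: 0.0292
grasp_force: 60.3
```

Call:
move_arm([
  [[0, 0, 0], [0, 0, 1], 2],
  [[0, 0, 0], [0, 0, 1], 2],
  [[0, 0, 0], [0, 0, 1], 2],
  [[0, 0, 0], [0, 0, 1], 2],
  [[0, 0, 0], [0, 0, 1], 2],
  [[0, 0, 0], [0, 0, 1], 2],
  [[0, 0, 0], [0, 0, 1], 2],
  [[0, 0, 0], [0, 0, 1], 2],
])

```text
clock: 28.6
tcp_pos: [0.6196, 0.0314, 0.1284]
ee_rot: [[0.885, 0.466, 0.0], [0.466, -0.885, -0.0], [-0.0, 0.0, -1.0]]
force: [0.9, 0.7, -2.7]
finger_gap: 0.0291
grasp_force: 60.3
```

```bash
python3 - <<'E'
from h import *
print(sense()['joint_positions'].round(2))
b=clamp(-.0225,.046)
plan((b[0],b[1],.13,2.2),(b[0],b[1],.040,2.2))
E
```

```text
[ 0.1   0.55 -0.32  1.71  0.21  0.91 -1.39]
now [0.6196 0.0314 0.1284] 27.77
shift [ 0.49  0.26 -0.16] wz 0.446 rows 3.0
shift [0. 0. 9.] wz -0.0 rows 1.8
```

Call:
move_arm([
  [[0.5, 0.3, 0], [0, 0, 0.446], 2],
  [[0.5, 0.3, 0], [0, 0, 0.446], 2],
  [[0.5, 0.3, 0], [0, 0, 0.446], 2],
  [[0.5, 0.3, 0], [0, 0, 0.446], 2],
  [[0.5, 0.3, 3], [0, 0, 0.446], 2],
  [[0.5, 0.3, 6], [0, 0, 0.446], 2],
  [[0.5, 0.3, 8], [0, 0, 0.446], 2],
  [[0.5, 0.3, 8.5], [0, 0, 0.446], 2],
])

```text
clock: 29.4
tcp_pos: [0.6237, 0.0307, 0.0407]
ee_rot: [[0.999, 0.043, -0.004], [0.043, -0.999, -0.0], [-0.004, -0.0, -1.0]]
force: [-0.0, -0.1, -3.4]
finger_gap: 0.0287
grasp_force: 60.3
```

Call:
move_arm([
  [[0, 0, 0.4], [0, 0, 0], 2],
  [[0, 0, 0.4], [0, 0, 0], 2],
  [[0, 0, 0.4], [0, 0, 0], 5],
  [[0, 0, 0.4], [0, 0, 0], 5],
  [[0, 0, 0.4], [0, 0, 0], 5],
  [[0, 0, -4], [0, 0, 0], 5],
  [[0, 0, -8], [0, 0, 0], 5],
  [[0, 0, -12], [0, 0, 0], 5],
])

```text
clock: 30.2
tcp_pos: [0.6255, 0.0308, 0.165]
ee_rot: [[0.999, 0.036, 0.0], [0.036, -0.999, 0.0], [0.0, -0.0, -1.0]]
force: [1.1, 0.3, 0.7]
finger_gap: 0.0498
grasp_force: 0.0
```

```bash
python3 - <<'E'
from h import *
s=sense();print(s['joint_positions'].round(2))
im,d,P=cloud('side');upright(P,.622,-.062,.03);upright(P,.626,.032,.03)
plan((.6225,-.0618,.16,62),(.6225,-.0618,.16,122),(.6225,-.0618,.16,182.2),(.6225,-.0618,.037,182.2))
E
```

```text
[ 0.03  0.5  -0.21  1.67  0.12  0.98 -1.77]
upright [623.6 -60.2] 14.7 31.9 yaw mod180 0.8 top 0.0469
upright [627.9  33.8] 13.8 34.2 yaw mod180 6.1 top 0.0464
now [0.6289 0.0313 0.1725] 2.02
shift [-0.97  9.28  1.25] wz -1.047 rows 7.0
shift [0. 0. 0.] wz -1.047 rows 7.0
shift [0. 0. 0.] wz -1.051 rows 7.0
shift [ 0.   0.  12.3] wz -0.0 rows 2.5
```

```bash
python3 - <<'E'
from h import *
plan((.6225,-.0618,.14,2.2),(.6225,-.0618,.037,2.2))
E
```

```text
now [0.6289 0.0313 0.1725] 2.02
shift [-0.97  9.28  3.25] wz -0.003 rows 2.0
shift [ 0.   0.  10.3] wz -0.0 rows 2.1
```

Call:
move_arm([
  [[-0.7, 9.3, 0], [0, 0, 0], 5],
  [[-0.7, 9.3, 1.5], [0, 0, 0], 5],
  [[-0.7, 9.3, 1.5], [0, 0, 0], 5],
  [[-0.7, 9.3, 1.5], [0, 0, 0], 5],
  [[-0.7, 9.3, 1.5], [0, 0, 0], 5],
])

```text
clock: 30.75
tcp_pos: [0.622, -0.0611, 0.1485]
ee_rot: [[0.999, 0.036, 0.001], [0.036, -0.999, 0.001], [0.001, -0.001, -1.0]]
force: [0.2, 0.9, 0.2]
finger_gap: 0.05
grasp_force: 0.0
```

```bash
python3 - <<'E'
from h import *
plan((.6225,-.0618,.037,2.2))
E
```

```text
now [ 0.622  -0.0611  0.1485] 2.07
shift [ 0.05  0.07 11.15] wz -0.002 rows 2.2
```

Call:
move_arm([
  [[0.05, 0.05, 4], [0, 0, 0], 5],
  [[0.05, 0.05, 8], [0, 0, 0], 5],
  [[0.05, 0.05, 11.1], [0, 0, 0], 5],
  [[0.05, 0.05, 11.1], [0, 0, 0], 5],
  [[0.05, 0.05, 11.1], [0, 0, 0], 2],
  [[0.05, 0.05, 11.1], [0, 0, 0], 2],
  [[0.05, 0.05, 11.1], [0, 0, 0], 2],
  [[0.05, 0.05, 11.1], [0, 0, 0], 2],
])

```text
clock: 31.55
tcp_pos: [0.6232, -0.0627, 0.039]
ee_rot: [[0.999, 0.035, 0.003], [0.035, -0.999, 0.0], [0.003, 0.0, -1.0]]
force: [-1.2, 0.7, 3.5]
finger_gap: 0.0288
grasp_force: 60.0
```

Call:
move_arm([
  [[0, 0, -3], [0, 0, 0], 2],
  [[0, 0, -7], [0, 0, 0], 2],
  [[0, 0, -9], [0, 0, -0.15], 2],
  [[0, 0, -9], [0, 0, -0.3], 2],
  [[0, 0, -9], [0, 0, -0.45], 2],
  [[0, 0, -9], [0, 0, -0.6], 2],
  [[0, 0, -9], [0, 0, -0.7], 2],
  [[0, 0, -9], [0, 0, -0.7], 2],
])

```text
clock: 32.35
tcp_pos: [0.6223, -0.0634, 0.1278]
ee_rot: [[0.741, 0.671, 0.001], [0.671, -0.741, -0.0], [0.0, 0.0, -1.0]]
force: [-0.0, 0.9, -2.2]
finger_gap: 0.0288
grasp_force: 59.9
```

Call:
move_arm([
  [[0, 0, 0], [0, 0, -1], 2],
  [[0, 0, 0], [0, 0, -1], 2],
  [[0, 0, 0], [0, 0, -1], 2],
  [[0, 0, 0], [0, 0, -1], 2],
  [[0, 0, 0], [0, 0, -1], 2],
  [[0, 0, 0], [0, 0, -1], 2],
  [[0, 0, 0], [0, 0, -1], 2],
  [[0, 0, 0], [0, 0, -1], 2],
])

```text
clock: 33.15
tcp_pos: [0.6222, -0.0633, 0.1274]
ee_rot: [[-0.161, 0.987, -0.0], [0.987, 0.161, -0.0], [-0.0, -0.0, -1.0]]
force: [0.4, -1.2, -1.8]
finger_gap: 0.0291
grasp_force: 59.9
```

Call:
move_arm([
  [[0, 0, 0], [0, 0, -1], 2],
  [[0, 0, 0], [0, 0, -1], 2],
  [[0, 0, 0], [0, 0, -1], 2],
  [[0, 0, 0], [0, 0, -1], 2],
  [[0, 0, 0], [0, 0, -1], 2],
  [[0, 0, 0], [0, 0, -1], 2],
  [[0, 0, 0], [0, 0, -1], 2],
  [[0, 0, 0], [0, 0, -1], 2],
])

```text
clock: 33.95
tcp_pos: [0.6221, -0.0633, 0.1272]
ee_rot: [[-0.917, 0.399, -0.0], [0.399, 0.917, -0.0], [0.0, -0.0, -1.0]]
force: [-0.7, 0.4, -2.7]
finger_gap: 0.0293
grasp_force: 59.9
```

```bash
python3 - <<'E'
from h import *
print(sense()['joint_positions'].round(2))
b=clamp(-.0225,-.048)
plan((b[0],b[1],.13,182.2),(b[0],b[1],.040,182.2))
E
```

```text
[ 0.58  0.69 -0.83  1.68  0.57  1.04  0.72]
now [ 0.6221 -0.0633  0.1272] 156.48
shift [-0.58  0.33 -0.28] wz -0.449 rows 3.0
shift [0. 0. 9.] wz -0.0 rows 1.8
```

Call:
move_arm([
  [[-0.6, 0.3, 0], [0, 0, -0.449], 2],
  [[-0.6, 0.3, 0], [0, 0, -0.449], 2],
  [[-0.6, 0.3, 0], [0, 0, -0.449], 2],
  [[-0.6, 0.3, 0], [0, 0, -0.449], 2],
  [[-0.6, 0.3, 3], [0, 0, -0.449], 2],
  [[-0.6, 0.3, 6], [0, 0, -0.449], 2],
  [[-0.6, 0.3, 8], [0, 0, -0.449], 2],
  [[-0.6, 0.3, 8.5], [0, 0, -0.449], 2],
])

```text
clock: 34.75
tcp_pos: [0.6275, -0.0628, 0.0399]
ee_rot: [[-0.999, -0.038, -0.004], [-0.038, 0.999, -0.0], [0.004, -0.0, -1.0]]
force: [0.1, -0.6, -1.9]
finger_gap: 0.0287
grasp_force: 59.9
```

Call:
move_arm([
  [[0, 0, 0.4], [0, 0, 0], 2],
  [[0, 0, 0.4], [0, 0, 0], 2],
  [[0, 0, 0.4], [0, 0, 0], 5],
  [[0, 0, 0.4], [0, 0, 0], 5],
  [[0, 0, 0.4], [0, 0, 0], 5],
  [[0, 0, -4], [0, 0, 0], 5],
  [[0, 0, -8], [0, 0, 0], 5],
  [[0, 0, -10], [0, 0, 0], 5],
])

```text
clock: 35.55
tcp_pos: [0.6304, -0.0619, 0.1462]
ee_rot: [[-0.999, -0.042, 0.004], [-0.042, 0.999, 0.0], [-0.004, 0.0, -1.0]]
force: [0.6, 0.4, -0.5]
finger_gap: 0.05
grasp_force: 0.0
```

Call:
move_arm([
  [[0, 0, -1], [0, 0, 0], 5],
  [[8, -0.5, -1], [0, 0, 0.8], 5],
  [[8, -0.5, -1], [0, 0, 0.8], 5],
  [[8, -0.5, -1], [0, 0, 0.8], 5],
  [[8, -0.5, -1], [0, 0, 0.8], 5],
  [[8, -0.5, -1], [0, 0, 0.8], 5],
  [[8, -0.5, -1], [0, 0, 0.8], 5],
  [[8, -0.5, -1], [0, 0, 0.8], 5],
])

```text
clock: 36.35
tcp_pos: [0.5488, -0.071, 0.1518]
ee_rot: [[-0.726, 0.688, -0.001], [0.688, 0.726, -0.0], [0.0, -0.001, -1.0]]
force: [-0.1, 0.1, 0.6]
finger_gap: 0.0506
grasp_force: 0.0
```

```bash
python3 - <<'E'
from h import *
print(sense()['joint_positions'].round(2))
plan((.4874,-.0227,.14,92.2),(.4874,-.0227,.057,92.2))
E
```

```text
[ 0.65  0.53 -0.81  1.84  0.46  0.98  0.45]
now [ 0.5488 -0.071   0.1518] 136.54
shift [ 7.78 -0.72  1.18] wz 0.774 rows 5.2
shift [0.  0.  8.3] wz -0.0 rows 1.7
```

Call:
move_arm([
  [[7.8, -0.7, 1.2], [0, 0, 0.774], 5],
  [[7.8, -0.7, 1.2], [0, 0, 0.774], 5],
  [[7.8, -0.7, 1.2], [0, 0, 0.774], 5],
  [[7.8, -0.7, 1.2], [0, 0, 0.774], 5],
  [[7.8, -0.7, 1.2], [0, 0, 0.774], 5],
  [[7.8, -0.7, 1.2], [0, 0, 0.774], 5],
  [[7.8, -0.7, 1.2], [0, 0, 0.774], 5],
  [[7.8, -0.7, 1.2], [0, 0, 0.774], 5],
])

```text
clock: 37.15
tcp_pos: [0.4877, -0.0224, 0.1401]
ee_rot: [[-0.043, 0.999, -0.0], [0.999, 0.043, 0.0], [0.0, -0.0, -1.0]]
force: [-0.0, 0.5, 0.1]
finger_gap: 0.0498
grasp_force: 0.0
```

```bash
python3 - <<'E'
from h import *
im,d,P=cloud('wrist');cv2.imwrite('pics/w7.png',im)
upright(P,.627,-.062,.035);upright(P,.625,.031,.035)
print(clamp(-.0165,-.048),clamp(-.0165,.046))
plan((.4874,-.0227,.057,92.2))
E
```

```text
upright [629.6 -61.4] 16.7 30.8 yaw mod180 1.8 top 0.0479
upright [625.8  31.3] 19.4 30.2 yaw mod180 3.6 top 0.048
[ 0.63475478 -0.06229802] [0.63114632 0.0316327 ]
now [ 0.4877 -0.0224  0.1401] 92.41
shift [-0.02 -0.03  8.31] wz 0.004 rows 1.7
```

View pics/w7.png

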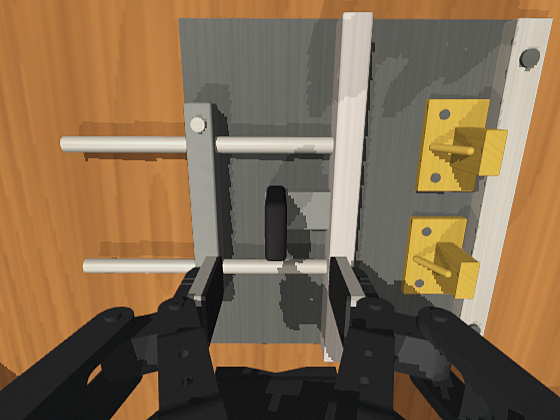

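Both brackets are turned, with their ribs at (452,150) and (432,265) facing the jaw and their heels towards the bar. I close the jaw again.

Call:
move_arm([
  [[0, 0, 3], [0, 0, 0], 5],
  [[0, 0, 6], [0, 0, 0], 5],
  [[0, 0, 8.1], [0, 0, 0], 5],
  [[0, 0, 8.1], [0, 0, 0], 5],
  [[0, 0, 8.1], [0, 0, 0], 0.5],
  [[0, 0, 8.1], [0, 0, 0], 0.5],
  [[0, 0, 8.1], [0, 0, 0], 0.5],
  [[0, 0, 8.1], [0, 0, 0], 0.5],
])

```text
clock: 38.0
tcp_pos: [0.4886, -0.0224, 0.0606]
ee_rot: [[-0.039, 0.999, 0.002], [0.999, 0.039, -0.0], [-0.0, 0.002, -1.0]]
force: [-1.2, -0.0, 7.4]
finger_gap: 0.0128
grasp_force: 59.4
```

Call:
move_arm([
  [[0, 0.8, 0], [0, 0, 0], 0.5],
  [[0, 1.6, 0], [0, 0, 0], 0.5],
  [[0, 2.4, 0], [0, 0, 0], 0.5],
  [[0, 3.2, 0], [0, 0, 0], 0.5],
  [[0, 4, 0], [0, 0, 0], 0.5],
  [[0, 4.6, 0], [0, 0, 0], 0.5],
  [[0, 5.1, 0], [0, 0, 0], 0.5],
  [[0, 5.4, 0], [0, 0, 0], 0.5],
])

```text
clock: 38.8
tcp_pos: [0.5416, -0.0203, 0.0606]
ee_rot: [[-0.039, 0.999, -0.0], [0.999, 0.039, -0.001], [-0.001, -0.0, -1.0]]
force: [-6.3, -0.3, 13.9]
finger_gap: 0.013
grasp_force: 60.5
```

Call:
move_arm([
  [[0, 0.3, -0.1], [0, 0, 0], 0.5],
  [[0, 0.6, -0.1], [0, 0, 0], 0.5],
  [[0, 0.9, -0.1], [0, 0, 0], 0.5],
  [[0, 0.9, -0.1], [0, 0, 0], 0.5],
  [[0, 0.9, -0.1], [0, 0, 0], 0.5],
])

```text
clock: 39.3
tcp_pos: [0.5428, -0.0203, 0.0605]
ee_rot: [[-0.039, 0.999, -0.015], [0.999, 0.039, -0.004], [-0.003, -0.015, -1.0]]
force: [-30.8, -0.6, 28.4]
finger_gap: 0.0133
grasp_force: 63.4
```

```bash
python3 - <<'E'
from h import *
im,d,P=cloud('side');upright(P,.634,-.06,.03);upright(P,.631,.033,.03)
E
```

```text
upright [634.6 -58.4] 14.6 34.7 yaw mod180 4.9 top 0.0463
upright [631.1  32.6] 14.6 32.5 yaw mod180 0.6 top 0.0468
```

Both heels are flush, since the uprights sit at the nominal 634.8 and 631.1 mm. Now I open the jaw fully.

Call:
move_arm([
  [[0, -0.9, 0.1], [0, 0, 0], 0.5],
  [[0, -2, 0.1], [0, 0, 0], 0.5],
  [[0, -3.2, 0.1], [0, 0, 0], 0.5],
  [[0, -4.4, 0.1], [0, 0, 0], 0.5],
  [[0, -5.4, 0.1], [0, 0, 0], 0.5],
  [[0, -6, 0.1], [0, 0, 0], 0.5],
  [[0, -6.5, 0.1], [0, 0, 0], 0.5],
  [[0, -6.5, 0.1], [0, 0, 0], 0.5],
])

```text
clock: 40.15
tcp_pos: [0.4875, -0.0225, 0.0605]
ee_rot: [[-0.039, 0.999, 0.005], [0.999, 0.039, 0.0], [0.0, 0.005, -1.0]]
force: [5.3, 1.0, 3.5]
finger_gap: 0.013
grasp_force: 62.3
```

Call:
move_arm([
  [[0, 0, 0], [0, 0, 0], 5],
  [[0, 0, 0], [0, 0, 0], 5],
  [[0, 0, 0], [0, 0, 0], 5],
  [[0, 0, -4], [0, 0, 0], 5],
  [[0, 0, -9], [0, 0, 0], 5],
  [[0, 0, -10], [0, 0, 0], 5],
  [[0, 0, -10], [0, 0, 0], 5],
])

```text
clock: 40.85
tcp_pos: [0.4867, -0.0227, 0.1609]
ee_rot: [[-0.038, 0.999, 0.004], [0.999, 0.038, -0.001], [-0.001, 0.004, -1.0]]
force: [0.3, 0.3, -0.4]
finger_gap: 0.0502
grasp_force: 0.0
```

```bash
python3 - <<'E'
from h import *
im,d,P=cloud('wrist');upright(P,.634,-.06,.035);upright(P,.631,.033,.035)
im,d,P=cloud('top');Z=P[...,2]
m=(Z>.015)&(Z<.03)&(P[...,0]>.35)&(P[...,0]<.65)&(P[...,1]>.2)&(P[...,1]<.46);q=P[m][:,:2].astype(np.float32);print('tray',cv2.minAreaRect(q*1000))
im,d,P=cloud('side');Z=P[...,2]
m=(Z>.015)&(Z<.03)&(P[...,0]>.35)&(P[...,0]<.65)&(P[...,1]>.2)&(P[...,1]<.46);q=P[m][:,:2].astype(np.float32);print('tray',cv2.minAreaRect(q*1000));print(np.nanmedian(Z[(abs(P[...,0]-.5)<.05)&(abs(P[...,1]-.337)<.04)]))
print(sense()['joint_positions'].round(2))
plan((.55,.0,.15,47),(.631,.0315,.15,2.2),(.631,.0315,.0375,2.2))
E
```

```text
upright [633.8 -61.3] 16.9 30.7 yaw mod180 4.4 top 0.0479
upright [631.   31.5] 15.2 30.0 yaw mod180 2.0 top 0.048
tray ((499.93353271484375, 336.47607421875), (161.91790771484375, 219.91307067871094), 79.21370697021484)
tray ((497.9798583984375, 336.31536865234375), (162.87913513183594, 221.39877319335938), 78.91653442382812)
0.0033812196209280776
[ 0.52  0.37 -0.69  1.99  0.3   0.88 -0.3 ]
now [ 0.4847 -0.0228  0.1579] 92.23
shift [2.02 6.61 0.79] wz 0.789 rows 5.3
shift [7.83 3.78 0.  ] wz 0.782 rows 5.2
shift [ 0.    0.   11.25] wz 0.0 rows 2.2
```

```bash
python3 - <<'E'
from h import *
plan((.57,.0,.155,137),(.631,.0315,.15,182.2))
E
```

```text
now [ 0.4847 -0.0228  0.1579] 92.23
shift [1.94 8.61 0.29] wz -0.781 rows 5.2
shift [-2.31  6.46  0.5 ] wz -0.789 rows 5.3
```

Call:
move_arm([
  [[1.9, 8.6, 0.2], [0, 0, -0.781], 5],
  [[1.9, 8.6, 0.2], [0, 0, -0.781], 5],
  [[1.9, 8.6, 0.2], [0, 0, -0.781], 5],
  [[1.9, 8.6, 0.2], [0, 0, -0.781], 5],
  [[1.9, 8.6, 0.2], [0, 0, -0.781], 5],
  [[1.9, 8.6, 0.2], [0, 0, -0.781], 5],
  [[1.9, 8.6, 0.2], [0, 0, -0.781], 5],
])

```text
clock: 41.7
tcp_pos: [0.5702, -0.0002, 0.1558]
ee_rot: [[-0.729, 0.684, -0.003], [0.684, 0.729, 0.001], [0.002, -0.001, -1.0]]
force: [0.1, 0.2, -0.3]
finger_gap: 0.0499
grasp_force: 0.0
```

Call:
move_arm([
  [[-2.3, 6.4, 0.5], [0, 0, -0.789], 5],
  [[-2.3, 6.4, 0.5], [0, 0, -0.789], 5],
  [[-2.3, 6.4, 0.5], [0, 0, -0.789], 5],
  [[-2.3, 6.4, 0.5], [0, 0, -0.789], 5],
  [[-2.3, 6.4, 0.5], [0, 0, -0.789], 5],
  [[-2.3, 6.4, 0.5], [0, 0, -0.789], 5],
  [[-2.3, 6.4, 0.5], [0, 0, -0.789], 5],
])

```text
clock: 42.4
tcp_pos: [0.6311, 0.0309, 0.1515]
ee_rot: [[-0.999, -0.036, -0.001], [-0.036, 0.999, 0.0], [0.001, 0.0, -1.0]]
force: [0.5, -0.7, 0.5]
finger_gap: 0.05
grasp_force: 0.0
```

```bash
python3 - <<'E'
from h import *
im,d,P=cloud('side');upright(P,.634,-.06,.03);upright(P,.631,.033,.03)
plan((.631,.0315,.0375,182.2))
E
```

```text
upright [634.8 -58.5] 14.2 30.5 yaw mod180 2.8 top 0.0475
upright [631.1  33.8] 16.5 31.5 yaw mod180 -2.4 top 0.0469
now [0.6311 0.0309 0.1517] -178.02
shift [1.000e-02 6.000e-02 1.142e+01] wz -0.004 rows 2.3
```

Call:
move_arm([
  [[0, 0, 4], [0, 0, 0], 5],
  [[0, 0, 8], [0, 0, 0], 5],
  [[0, 0, 11.4], [0, 0, 0], 5],
  [[0, 0, 11.4], [0, 0, 0], 5],
  [[0, 0, 11.4], [0, 0, 0], 2],
  [[0, 0, 11.4], [0, 0, 0], 2],
  [[0, 0, 11.4], [0, 0, 0], 2],
  [[0, 0, 11.4], [0, 0, 0], 2],
])

```text
clock: 43.25
tcp_pos: [0.6321, 0.0312, 0.04]
ee_rot: [[-0.999, -0.038, 0.002], [-0.038, 0.999, 0.0], [-0.002, 0.0, -1.0]]
force: [-2.1, -0.0, 5.6]
finger_gap: 0.0289
grasp_force: 60.6
```

Call:
move_arm([
  [[0, 0, -3], [0, 0, 0], 2],
  [[0, 0, -7], [0, 0, 0], 2],
  [[0, 0, -11], [0, 0, 0], 2],
  [[0, 0, -11], [0, 0, 0], 2],
  [[0, 0, -11], [0, 0, 0], 2],
])

```text
clock: 43.75
tcp_pos: [0.6319, 0.0306, 0.1494]
ee_rot: [[-0.999, -0.038, 0.002], [-0.038, 0.999, -0.001], [-0.002, -0.001, -1.0]]
force: [0.2, -0.9, -4.0]
finger_gap: 0.0291
grasp_force: 60.5
```

```bash
python3 - <<'E'
from h import *
plan((.554,.3258,.15,169),(.554,.3258,.0435,169))
E
```

```text
now [0.6319 0.0306 0.1494] -177.85
shift [ 6.68 29.79 -0.06] wz 0.23 rows 6.1
shift [ 0.    0.   10.65] wz -0.0 rows 2.1
```

Call:
move_arm([
  [[0, 3, 0], [0, 0, 0], 2],
  [[6.7, 29.8, 0], [0, 0, 0.23], 2],
  [[6.7, 29.8, 0], [0, 0, 0.23], 2],
  [[6.7, 29.8, 0], [0, 0, 0.23], 2],
  [[6.7, 29.8, 0], [0, 0, 0.23], 2],
  [[6.7, 29.8, 0], [0, 0, 0.23], 2],
  [[6.7, 29.8, 0], [0, 0, 0.23], 2],
  [[6.7, 29.8, 0], [0, 0, 0.23], 2],
])

```text
clock: 44.55
tcp_pos: [0.5491, 0.3315, 0.1471]
ee_rot: [[-0.983, 0.183, -0.003], [0.183, 0.983, 0.002], [0.003, 0.002, -1.0]]
force: [-0.2, 0.8, -3.7]
finger_gap: 0.0288
grasp_force: 60.5
```

```bash
python3 - <<'E'
from h import *
print(sense()['joint_positions'].round(2))
plan((.554,.3258,.0435,169))
E
```

```text
[-0.03  0.72 -0.91  1.61  0.61  1.12  0.29]
now [0.5491 0.3315 0.1471] 169.47
shift [-0.58 -0.47 10.36] wz 0.008 rows 2.1
```

Call:
move_arm([
  [[-0.2, -0.2, 3], [0, 0, 0], 2],
  [[-0.2, -0.2, 6], [0, 0, 0], 2],
  [[-0.2, -0.2, 9], [0, 0, 0], 2],
  [[-0.2, -0.2, 10], [0, 0, 0], 2],
  [[-0.2, -0.2, 10.4], [0, 0, 0], 2],
  [[-0.2, -0.2, 10.6], [0, 0, 0], 2],
  [[-0.2, -0.2, 10.6], [0, 0, 0], 2],
  [[-0.2, -0.2, 10.6], [0, 0, 0], 2],
])

```text
clock: 45.35
tcp_pos: [0.5538, 0.3217, 0.0439]
ee_rot: [[-0.981, 0.191, -0.001], [0.191, 0.981, -0.004], [0.001, -0.005, -1.0]]
force: [-8.7, -8.2, 15.0]
finger_gap: 0.0291
grasp_force: 63.2
```

Call:
move_arm([
  [[0, 0, -0.2], [0, 0, 0], 2],
  [[0, 0, -0.2], [0, 0, 0], 5],
  [[0, 0, -0.2], [0, 0, 0], 5],
  [[0, 0, -0.2], [0, 0, 0], 5],
  [[0, 0, -4], [0, 0, 0], 5],
  [[0, 0, -8], [0, 0, 0], 5],
  [[0, 0, -11], [0, 0, 0], 5],
  [[0, 0, -11], [0, 0, 0], 5],
])

```text
clock: 46.15
tcp_pos: [0.5563, 0.3259, 0.1571]
ee_rot: [[-0.982, 0.191, 0.006], [0.191, 0.982, 0.004], [-0.005, 0.005, -1.0]]
force: [0.4, 0.2, -0.0]
finger_gap: 0.0499
grasp_force: 0.0
```

```bash
python3 - <<'E'
from h import *
im,d,P=cloud('side');upright(P,.634,-.06,.03)
Z=P[...,2];m=(np.hypot(P[...,0]-.554,P[...,1]-.324)<.04)&(Z>.045)&(Z<.06);print(np.nanmedian(P[m],0),m.sum())
im,d,P=cloud('top');upright(P,.634,-.06,.03)
plan((.634,-.0615,.155,182.2))
E
```

```text
upright [635.4 -58.3] 13.7 31.0 yaw mod180 2.1 top 0.0471
[0.55388541 0.32727827 0.05105505] 66
upright [636.  -59.8] 12.9 26.8 yaw mod180 2.3 top 0.0483
now [0.555  0.3239 0.1528] 169.0
shift [-15.11 -36.33  -0.22] wz -0.23 rows 7.9
```

Call:
move_arm([
  [[-15.1, -36.3, -0.2], [0, 0, -0.23], 5],
  [[-15.1, -36.3, -0.2], [0, 0, -0.23], 5],
  [[-15.1, -36.3, -0.2], [0, 0, -0.23], 5],
  [[-15.1, -36.3, -0.2], [0, 0, -0.23], 5],
  [[-15.1, -36.3, -0.2], [0, 0, -0.23], 5],
  [[-15.1, -36.3, -0.2], [0, 0, -0.23], 5],
  [[-15.1, -36.3, -0.2], [0, 0, -0.23], 5],
  [[-15.1, -36.3, -0.2], [0, 0, -0.23], 5],
])

```text
clock: 47.05
tcp_pos: [0.6331, -0.0648, 0.1524]
ee_rot: [[-0.999, -0.037, -0.002], [-0.037, 0.999, -0.0], [0.002, -0.0, -1.0]]
force: [1.5, 0.2, 0.4]
finger_gap: 0.0502
grasp_force: 0.0
```

Call:
move_arm([
  [[0, 0, 0], [0, 0, 0], 5],
  [[0, 0, 0], [0, 0, 0], 5],
])

```text
clock: 47.25
tcp_pos: [0.633, -0.0627, 0.1525]
ee_rot: [[-0.999, -0.035, -0.002], [-0.035, 0.999, 0.001], [0.002, 0.001, -1.0]]
force: [0.1, 0.3, -0.1]
finger_gap: 0.0499
grasp_force: 0.0
```

```bash
python3 - <<'E'
from h import *
im,d,P=cloud('side');upright(P,.634,-.06,.03)
plan((.6345,-.0615,.0375,182.2))
E
```

```text
upright [635.4 -60. ] 15.1 32.9 yaw mod180 1.1 top 0.0457
now [ 0.6329 -0.0607  0.153 ] -177.81
shift [-0.15 -0.09 11.55] wz -0.0 rows 2.3
```

Call:
move_arm([
  [[-0.1, -0.05, 4], [0, 0, 0], 5],
  [[-0.1, -0.05, 8], [0, 0, 0], 5],
  [[-0.1, -0.05, 11.5], [0, 0, 0], 5],
  [[-0.1, -0.05, 11.5], [0, 0, 0], 5],
  [[-0.1, -0.05, 11.5], [0, 0, 0], 2],
  [[-0.1, -0.05, 11.5], [0, 0, 0], 2],
  [[-0.1, -0.05, 11.5], [0, 0, 0], 2],
  [[-0.1, -0.05, 11.5], [0, 0, 0], 2],
])

```text
clock: 48.1
tcp_pos: [0.6352, -0.0611, 0.0409]
ee_rot: [[-0.999, -0.039, 0.002], [-0.039, 0.999, 0.0], [-0.002, 0.0, -1.0]]
force: [-4.0, 1.1, 4.0]
finger_gap: 0.0291
grasp_force: 60.3
```

Call:
move_arm([
  [[0, 0, -3], [0, 0, 0], 2],
  [[0, 0, -7], [0, 0, 0], 2],
  [[0, 0, -11], [0, 0, 0], 2],
  [[0, 0, -13], [0, 0, 0], 2],
  [[0, 0, -13], [0, 0, 0], 2],
  [[0, 0, -13], [0, 0, 0], 2],
])

```text
clock: 48.7
tcp_pos: [0.6347, -0.0624, 0.1692]
ee_rot: [[-0.999, -0.038, 0.001], [-0.038, 0.999, -0.001], [-0.001, -0.001, -1.0]]
force: [-0.1, -0.2, -3.3]
finger_gap: 0.029
grasp_force: 60.1
```

```bash
python3 - <<'E'
from h import *
plan((.4558,.3449,.168,169),(.4558,.3449,.0435,169))
E
```

```text
now [ 0.6347 -0.0624  0.1692] -177.84
shift [16.34 41.37  0.12] wz 0.23 rows 8.9
shift [ 0.    0.   12.45] wz -0.0 rows 2.5
```

Call:
move_arm([
  [[8.2, 20.7, 0], [0, 0, 0.115], 2],
  [[8.2, 20.7, 0], [0, 0, 0.115], 2],
  [[8.2, 20.7, 0], [0, 0, 0.115], 2],
  [[8.2, 20.7, 0], [0, 0, 0.115], 2],
  [[16.3, 41.4, 0], [0, 0, 0.23], 2],
  [[16.3, 41.4, 0], [0, 0, 0.23], 2],
  [[16.3, 41.4, 0], [0, 0, 0.23], 2],
  [[16.3, 41.4, 0], [0, 0, 0.23], 2],
])

```text
clock: 49.5
tcp_pos: [0.4726, 0.3052, 0.1676]
ee_rot: [[-0.982, 0.191, -0.002], [0.191, 0.982, -0.001], [0.001, -0.002, -1.0]]
force: [1.0, 0.1, -2.6]
finger_gap: 0.0289
grasp_force: 60.2
```

Call:
move_arm([
  [[0, 0, 0], [0, 0, 0], 2],
  [[0, 0, 0], [0, 0, 0], 2],
  [[0, 0, 0], [0, 0, 0], 2],
])

```text
clock: 49.8
tcp_pos: [0.4742, 0.3031, 0.1679]
ee_rot: [[-0.981, 0.192, -0.001], [0.192, 0.981, -0.002], [0.001, -0.002, -1.0]]
force: [-0.5, -0.3, -2.6]
finger_gap: 0.0288
grasp_force: 60.4
```

```bash
python3 - <<'E'
from h import *
plan((.4558,.3449,.0445,169))
E
```

```text
now [0.4742 0.3031 0.1679] 168.96
shift [ 2.6   3.76 12.34] wz -0.001 rows 2.6
```

Call:
move_arm([
  [[2.6, 3.8, 0], [0, 0, 0], 2],
  [[2.6, 3.8, 0], [0, 0, 0], 2],
  [[2.6, 3.8, 4], [0, 0, 0], 2],
  [[2.6, 3.8, 8], [0, 0, 0], 2],
  [[2.6, 3.8, 11], [0, 0, 0], 2],
  [[2.6, 3.8, 12], [0, 0, 0], 2],
  [[2.6, 3.8, 12.3], [0, 0, 0], 2],
  [[2.6, 3.8, 12.3], [0, 0, 0], 2],
])

```text
clock: 50.6
tcp_pos: [0.4564, 0.3467, 0.0469]
ee_rot: [[-0.981, 0.192, 0.0], [0.192, 0.981, 0.001], [-0.0, 0.001, -1.0]]
force: [0.1, -0.3, -2.7]
finger_gap: 0.0289
grasp_force: 60.7
```

Call:
move_arm([
  [[0, 0, 0.15], [0, 0, 0], 2],
  [[0, 0, 0.2], [0, 0, 0], 2],
  [[0, 0, 0.2], [0, 0, 0], 2],
  [[0, 0, 0.2], [0, 0, 0], 5],
  [[0, 0, 0.2], [0, 0, 0], 5],
  [[0, 0, 0.2], [0, 0, 0], 5],
  [[0, 0, -5], [0, 0, 0], 5],
  [[0, 0, -9], [0, 0, 0], 5],
])

```text
clock: 51.4
tcp_pos: [0.455, 0.3468, 0.1371]
ee_rot: [[-0.982, 0.19, -0.002], [0.19, 0.982, -0.0], [0.002, -0.001, -1.0]]
force: [1.6, 0.5, 0.8]
finger_gap: 0.0501
grasp_force: 0.0
```

Call:
move_arm([
  [[0, 0, -5], [0, 0, 0], 5],
  [[12, -5, -8], [0, 0, 0], 5],
  [[12, -10, -8], [0, 0, 0], 5],
  [[12, -15, -8], [0, 0, 0], 5],
  [[12, -20, -8], [0, 0, 0], 5],
  [[12, -24, -8], [0, 0, 0], 5],
  [[12, -24, -8], [0, 0, 0], 5],
  [[12, -24, -8], [0, 0, 0], 5],
])

```text
clock: 52.2
tcp_pos: [0.2917, 0.1333, 0.216]
ee_rot: [[-0.982, 0.191, -0.0], [0.191, 0.982, -0.0], [0.0, -0.0, -1.0]]
force: [0.3, -0.2, 0.6]
finger_gap: 0.0499
grasp_force: 0.0
```

```bash
python3 - <<'E'
from h import *
T=np.array([.499,.3365]);t=np.radians(-11);R=np.array([[np.cos(t),-np.sin(t)],[np.sin(t),np.cos(t)]])
for n in('side','top'):
    im,d,P=cloud(n)
    if n=='side':a=im
    for x,y in((.554,.325),(.456,.345)):
        c,_=upright(P,x,y,.04);print('in tray',R.T@(c-T))
    Z=P[...,2];m=(np.hypot(P[...,0]-.487,P[...,1]+.022)<.1)&(Z>.06)&(Z<.08);print('handle',np.nanmedian(P[m],0))
cv2.imwrite('pics/s9.png',np.vstack([cv2.resize(a[150:350,180:420],None,fx=1.5,fy=1.5),cv2.resize(im[150:270,120:360],None,fx=1.5,fy=1.5)]))
print(sense()['force'],sense()['tcp_pos'])
E
```

```text
upright [552.2 325.7] 18.9 30.8 yaw mod180 -10.9 top 0.0502
in tray [ 0.05429401 -0.00048892]
upright [452.4 348.9] 22.1 31.2 yaw mod180 -13.7 top 0.0498
in tray [-0.04812884  0.00331266]
handle [ 0.48774599 -0.01310464  0.06821146]
upright [555.1 324.8] 16.8 30.5 yaw mod180 -10.2 top 0.0516
in tray [ 0.05724873 -0.00074282]
upright [456.4 348.5] 17.0 30.3 yaw mod180 -10.7 top 0.0521
in tray [-0.04415062  0.00368207]
handle [ 0.48894811 -0.02088566  0.06965198]
[ 0.41494463 -0.58535436  0.95257283] [0.29133857 0.13067569 0.21594428]
```

View pics/s9.png

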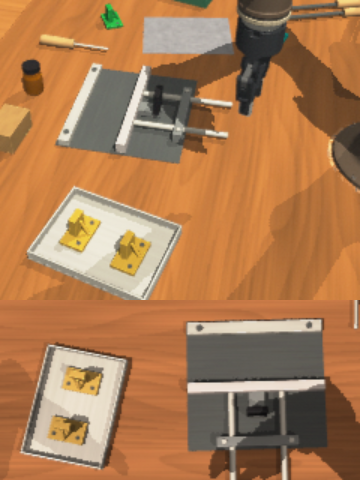

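Both brackets stand upright on the tray floor, at (80,230) and (130,250). The jaw is fully open, and the robot is clear of everything.

```bash
python3 -c "
from plant import job
print(job.job_done())"
```

```text
the job is handed in; nothing more can be done
None
```

The job is handed in (verdict not shown): only two brackets were present; both were clamped toe-flush, turned and clamped heel-flush, and now stand in the tray with the jaw fully open and the bystanders untouched.

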